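Load the tube shaker, seat the caps, shut the lid and start it

ROBOT

A 7-joint arm with a two-finger parallel gripper is mounted at the origin on a cart in front of the work surface, level with it; the furniture and walls round the work are solid. World frame = base frame: x ahead of the robot, y to its left, z up, the work surface at z = 0. Lengths are in m, angles in rad, forces in N, time in s.
With the tool pointing down it reaches from about 0.425 to 0.925 m from the base axis. Payload 6.8 kg.
Tool frame: the origin (TCP) lies midway between the tips of the shut fingers; the grasp point (between the pads) lies 19 mm behind it (grip_point_offset is the distance from the TCP to the grasp point, in m); y points along the fingers, x is the direction in which the jaws open and shut, and the axes are right-handed (so a half turn about y gives the same grasp; the last joint's range is limited). The gripper opens to 85 mm and grips with 20 to 120 N. Pads are 22 mm wide; open, the fingers measure 114 mm over their backs; the gripper's body (76 mm by 85 mm) begins 54 mm behind the grasp point. The pads swing forward as they close: fully open they stand 13 mm farther back than shut.
Start: joints at [-0.108, 0.477, 0.022, 1.555, -0.011, 1.109, -0.083], TCP at [0.675, 0, 0.231] pointing down, gripper open.
Joint ranges: [-2.96, 2.96], [-0.34, 2.1], [-1.41, 1.46], [0.24, 2.44], [-1.37, 4.51], [0.17, 1.92], [-2.96, 2.96]. Speed limits (rad/s): [2.39, 2.39, 3.14, 3.14, 3.14, 3.14, 3.14].

INTERFACE

Orientations are given as a unit quaternion [w, x, y, z].
In Python, from station import get_obs, read_camera, hand_in, grip_point_offset gives the robot as it stands.
- The arm moves only by the tool play_rows, never from a script. Its argument "increments" is a list of rows, each a list of 2 entries, a list of its own where there are three numbers: the shift along the tool's x, y, z in m, then the turn, a rotation vector about the tool's x, y, z in degrees. In form: [[[tx, ty, tz], [ax, ay, az]], ...]. A call has 1 to 20 rows; each row shifts and turns the commanded pose from where the row before left it, along the tool's axes as they then stand; what a row does not reach is not made up. A row lasts 1/12 s, in which the tool goes at most 41.7 mm and 7.16 degrees, less where a joint would pass 70% of its speed; a pose out of reach is approached as far as the arm can. A call with a gripper value outside its range is refused whole. "gripper" is the finger opening in m, from 0 to 0.0854, set as the call begins (left out, the last holds). The fingers move at their own pace and stop on an object; "grip_force" is the grip in N (left out, the last holds). Time passes only in rows, so rows that do not move let the fingers close. It gives the time, the measured TCP pose, the force and the opening at its end, in the units of the state.
- get_obs(): the state, without advancing time (a new reading comes with each control period).
- read_camera(name): name is "scene" or "side" or "wrist"; returns a dict with "color" (420x560x3 uint8, red, green, blue), "range_z" (420x560 float32, m along the optical axis (not along the pixel's ray), 0 where there is no reading), "intrinsics" (3x3 intrinsics, pixels), "R" (3x3) and "t" (3): a world point X has camera coordinates R X + t; the wrist camera has in their place "hand_eye" (4x4, takes a point from camera to tool coordinates, whose origin is the TCP and whose axes are the tool frame's). Camera axes: x right, y down, z forward; pixel columns grow to the right and rows downward; lengths in m; the calibration is good to about 2 mm. A picture is of the moment at which its call begins: read the wrist's pose just before it.
- hand_in(): hands the job in, once; it reports no verdict.
The state is a dict: "t": time; "q": joint angles; "joint_vel": joint speeds; "joint_torque": joint torques, N m; "eef_pos": TCP position; "tool_rot": TCP orientation; "contact_force": force on the tool from outside, world axes, zero at the start; "torque": the same for the moment, N m; "gripper_width": opening from 0.0 (shut) to 1.0 (fully open).
Only numpy, scipy, OpenCV 4.12 (cv2) and the standard library are available. Lean on these libraries where they do the work, as an engineer would, in place of code of your own. Each camera call takes 0.05 s, during which the arm holds its last target. There are 200 camera calls.

TASK

Take every sample tube out of the low carrier, stand it foot-down in a well of its own in the tube shaker and push each proud cap down until it is fully home, all while the lid is still open. Then swing the lid over, press it down until it rests fully on its posts, and only then press the start button and let go. Leave the other things on the bench where they are.

Things in the scene. Friction and masses are not known exactly. Their poses are not given: they have to be found in the camera images.
- shaker: Tube shaker, fixed: grey base 195 x 236 mm, aluminium block (56 x 182 mm, top 60 mm up) with a row of 4 wells, white lid open behind it, console with a button at its right end. Origin on the bench under the row's middle; z up, y along the row (left), +x to the hinge. The shut lid rests on 2 posts (x -18, y +-108 mm, 121 mm high, 16 mm thick). Hinge posts: x 108, y +-108 mm, 126 mm high.
- well1 (a point): Mouth centre of well 1 of the shaker, at x = 0, y = 67.5 mm of the shaker, 60 mm above the bench. Upright round well of 30 mm diameter with a 3 mm chamfer, 35 mm deep (floor 25 mm above the bench). Any tube fits any well.
- well2 (a point): Mouth centre of well 2 of the shaker, at x = 0, y = 22.5 mm of the shaker, 60 mm above the bench. Upright round well of 30 mm diameter with a 3 mm chamfer, 35 mm deep (floor 25 mm above the bench). Any tube fits any well.
- well3 (a point): Mouth centre of well 3 of the shaker, at x = 0, y = -22.5 mm of the shaker, 60 mm above the bench. Upright round well of 30 mm diameter with a 3 mm chamfer, 35 mm deep (floor 25 mm above the bench). Any tube fits any well.
- well4 (a point): Mouth centre of well 4 of the shaker, at x = 0, y = -67.5 mm of the shaker, 60 mm above the bench. Upright round well of 30 mm diameter with a 3 mm chamfer, 35 mm deep (floor 25 mm above the bench). Any tube fits any well.
- lid (a joint): Lid angle, rad: 0 = shut, flat on the posts; 1.57 = upright; starts at 1.6 to 1.82, leaning back from the wells (max 1.9). Plate 8 mm thick, 196 mm wide (236 at the free edge), 135 mm from hinge axis to free edge. Stiff hinge (0.7 N m, 6 N at the edge): stays where it is left. Shut, its underside is 121 mm above the bench, 3 mm over home caps; a proud cap is in its way.
- lid_hinge (a point): Middle of the lid's hinge axis, at x = 105, y = 0 mm of the shaker, 125 mm above the bench; the axis runs along the shaker's y and lies in the middle of the lid's thickness.
- carrier: Low grey plastic carrier, loose on the bench (0.5 kg), in which the tubes stand at the start: 62 (x) x 260 (y) x 32 mm high, a row of four round pockets of 28 mm diameter, 26 mm deep (floor 6 mm above the bench), at y = 90, 30, -30, -90 mm. Origin at the centre of its underside, y along the row, z up. It may stay anywhere. A tube may lean by 0.1 rad in its pocket after a knock.
- start (a joint): Travel of the start button in m: 0 = up, 0.006 = fully down; it springs back when let go and needs 5 N to be fully down (it counts as pressed from 0.004).
- start_top (a point): Centre of the top of the round start button (26 mm diameter, pressed straight down), on the console at x = -20, y = -144 mm of the shaker, about 0.1 m above the bench. The console is 70 x 50 mm.
- tube1: Sample tube standing in the carrier: white plastic cylinder, 26 mm in diameter, 83 mm high, flat foot; on top a grey push-in cap, 30 mm wide, 9 mm thick. 65 to 110 g with its cap. Origin at the centre of the foot, z along the tube towards the cap. Cap top (cap joint at 0) 100 mm above the foot, 93 mm when home. Absent in some starts.
- tube1_cap (a joint): How far the cap of tube1 has been pushed in, in m: 0 to 0.0015 at the start (proud, its black plug showing), 0.007 = fully home. It moves only under about 6 N or more, straight down along the tube, and stays where it is left.
- tube2: Sample tube standing in the carrier: white plastic cylinder, 26 mm in diameter, 83 mm high, flat foot; on top a grey push-in cap, 30 mm wide, 9 mm thick. 65 to 110 g with its cap. Origin at the centre of the foot, z along the tube towards the cap. Cap top (cap joint at 0) 100 mm above the foot, 93 mm when home. Absent in some starts.
- tube2_cap (a joint): How far the cap of tube2 has been pushed in, in m: 0 to 0.0015 at the start (proud, its black plug showing), 0.007 = fully home. It moves only under about 6 N or more, straight down along the tube, and stays where it is left.
- tube3: Sample tube standing in the carrier: white plastic cylinder, 26 mm in diameter, 83 mm high, flat foot; on top a grey push-in cap, 30 mm wide, 9 mm thick. 65 to 110 g with its cap. Origin at the centre of the foot, z along the tube towards the cap. Cap top (cap joint at 0) 100 mm above the foot, 93 mm when home. Absent in some starts.
- tube3_cap (a joint): How far the cap of tube3 has been pushed in, in m: 0 to 0.0015 at the start (proud, its black plug showing), 0.007 = fully home. It moves only under about 6 N or more, straight down along the tube, and stays where it is left.
- tube4: Sample tube standing in the carrier: white plastic cylinder, 26 mm in diameter, 83 mm high, flat foot; on top a grey push-in cap, 30 mm wide, 9 mm thick. 65 to 110 g with its cap. Origin at the centre of the foot, z along the tube towards the cap. Cap top (cap joint at 0) 100 mm above the foot, 93 mm when home. Absent in some starts.
- tube4_cap (a joint): How far the cap of tube4 has been pushed in, in m: 0 to 0.0015 at the start (proud, its black plug showing), 0.007 = fully home. It moves only under about 6 N or more, straight down along the tube, and stays where it is left.
- weight: Small brass-coloured weight, 18 mm in diameter, 28 mm high. Not part of the job, to be left where it is. Origin at the centre of its underside.
- crucible_a: White porcelain crucible, 37 mm wide, 28 mm high. Not part of the job, to be left where it is. Origin at the centre of its underside.
- crucible_b: White porcelain crucible, 37 mm wide, 28 mm high. Not part of the job, to be left where it is. Origin at the centre of its underside.
- matches: Match box, 36 x 52 x 15 mm. Not part of the job, to be left where it is. Origin at the centre of its underside.
- timer: Small bench timer, 62 x 66 x 19 mm. Not part of the job, to be left where it is. Origin at the centre of its underside.
- dish: Round aluminium weighing dish, 59 mm wide, 13 mm high. Not part of the job, to be left where it is. Origin at the centre of its underside.

How it is judged:
By the outcome, as a careful person would: the job done as asked, in the order asked, and still so for the second after the job is handed in, with the robot touching nothing.
Of tube1, tube2, tube3, tube4 only 3 to 4 are there at a start; the rules pass over those that are not, and their reading is None.
At some moment in a run one of carrier may be knocked a few centimetres aside while the robot is not near it.
It also fails if it takes over 208 s, if anything falls off the work surface, if the arm or the gripper's body presses on something with over 40 N, if the wrist force passes 120 N, or if a joint passes its speed limit or range.

## Working session

There is one attempt and no reset: what is moved stays moved. The work goes in short steps, Python scripts to look and compute and a tool call to move; the robot and the scene stay as the last step left them, time stands still between calls to the robot, and variables do not carry over. Pictures are saved under pics/ and viewed, about 12 in all and at most 16, crops included, and the job is handed in when it is done.

Besides the shell and the picture viewer there is one more tool, called after ">>>" as name([rows], argument=value, ...), one row to a line, values as JSON. play_rows: Moves the arm, as the interface text tells. Its arguments: {"type":"object","properties":{"increments":{"type":"array","items":{"type":"array"}},"gripper":{"type":"number"},"grip_force":{"type":"number"}},"required":["increments"]}

```bash
mkdir -p pics; ls; cat > h.py <<'E'
import numpy as np,cv2
from station import get_obs, read_camera, hand_in, grip_point_offset
from scipy.spatial.transform import Rotation as Rn
def R(q): return Rn.from_quat([q[1],q[2],q[3],q[0]]).as_matrix()
def cam(n):
    o=get_obs(); c=read_camera(n)
    if 'hand_eye' in c:
        H=np.array(c['hand_eye']); T=np.eye(4);T[:3,:3]=R(o['tool_rot']);T[:3,3]=o['eef_pos']
        W=T@H; c['C']=W[:3,3]; c['RW']=W[:3,:3]
    else:
        c['RW']=np.array(c['R']).T; c['C']=-c['RW']@np.array(c['t'])
    return c
def ray(c,u,v):
    d=c['RW']@np.linalg.solve(c['intrinsics'],[u,v,1.0]); return d
def onz(c,u,v,z):
    d=ray(c,u,v); return c['C']+d*(z-c['C'][2])/d[2]
def pts(c):
    h,w=c['range_z'].shape; v,u=np.mgrid[:h,:w]
    P=np.stack([u,v,np.ones_like(u)],-1)@np.linalg.inv(c['intrinsics']).T*c['range_z'][...,None]
    return P@c['RW'].T+c['C']
def proj(c,X):
    p=c['intrinsics']@(c['RW'].T@(np.array(X)-c['C'])); return p[:2]/p[2]
def save(c,n): cv2.imwrite('pics/'+n+'.png',c['color'][...,::-1])
E
python3 - <<'E'
from h import *
print(get_obs(),grip_point_offset)
a=[]
for n in ['scene','side','wrist']:
    c=cam(n); print(n,c['C'],c['RW'][:,2],c['intrinsics'][0,0]); a.append(c['color']); np.savez('c_'+n,**c)
    save(c,n)
E
```

```text
pics
{'t': 0.0, 'q': array([-0.10807707,  0.47779949,  0.02234284,  1.55644197, -0.01148961,
        1.10930245, -0.08307493]), 'joint_vel': array([ 1.29178788e-03,  5.15999847e-04,  2.18341201e-05, -6.19766819e-04,
       -6.79569395e-04,  3.73979371e-04, -4.29401102e-05]), 'joint_torque': array([-5.45967814e-04, -5.96443820e+01,  1.60769675e+00, -2.81194621e+01,
        1.24063640e-02,  9.39900521e-03,  2.20753498e-05]), 'eef_pos': array([ 6.74411714e-01, -3.50116895e-05,  2.30330191e-01]), 'tool_rot': array([-7.07054803e-01,  7.07158171e-01, -6.33357218e-04, -6.51539223e-04]), 'contact_force': array([ 0.82577067, -0.07895357,  0.08125573]), 'torque': array([-0.0266924 ,  0.01772264,  0.03957424]), 'gripper_width': 1.0007557030860148} 0.0187
scene [ 0.06452998 -0.83432133  0.73195663] [ 0.37871035  0.751147   -0.54070016] 451.4536836997033
side [0.24979288 0.74759788 0.53417865] [ 0.30320905 -0.82436388 -0.47800466] 414.4238126141524
wrist [0.67531885 0.0822296  0.37330513] [-0.00116735 -0.31651191 -0.94858782] 361.38914618150017
```

View pics/scene.png

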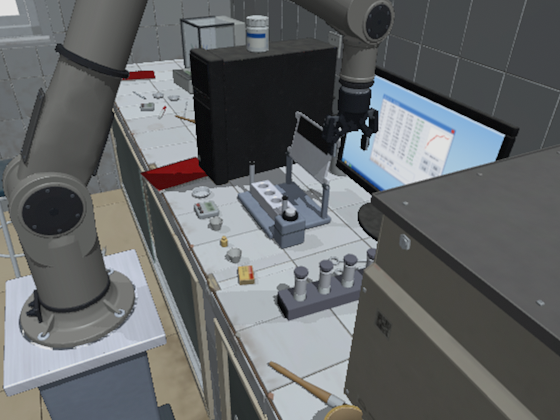

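View pics/side.png

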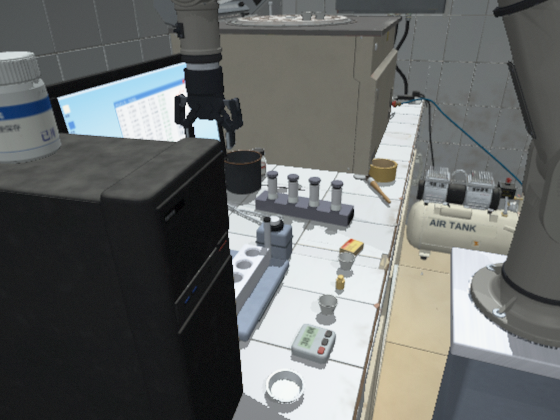

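```bash
python3 - <<'E'
from h import *
for n in ['scene','side','wrist']:
    c=dict(np.load('c_'+n+'.npz')); P=pts(c); ok=c['range_z']>0
    for lo,hi in [(.098,.112),(.117,.125),(.055,.065),(.027,.036)]:
        m=ok&(P[...,2]>lo)&(P[...,2]<hi)&(P[...,0]>.35)&(P[...,0]<1)&(abs(P[...,1])<.7)
        k,l,s,ce=cv2.connectedComponentsWithStats(m.astype(np.uint8))
        for i in range(1,k):
            if s[i,4]>25:
                q=P[l==i]; print(n,lo,s[i,4],ce[i].round(),'mean',q.mean(0).round(3),'min',q.min(0).round(3),'max',q.max(0).round(3))
E
```

```text
scene 0.098 384 [245. 149.] mean [0.56  0.393 0.105] min [0.436 0.366 0.098] max [0.734 0.511 0.112]
scene 0.098 229 [361. 172.] mean [0.812 0.113 0.105] min [ 0.803 -0.004  0.098] max [0.817 0.234 0.112]
scene 0.098 30 [326. 193.] mean [0.655 0.051 0.105] min [0.647 0.046 0.098] max [0.666 0.06  0.111]
scene 0.098 55 [290. 211.] mean [0.528 0.015 0.103] min [0.516 0.004 0.098] max [0.541 0.03  0.107]
scene 0.098 77 [371. 252.] mean [ 0.615 -0.214  0.105] min [ 0.605 -0.228  0.098] max [ 0.633 -0.2    0.11 ]
scene 0.098 127 [350. 259.] mean [ 0.559 -0.214  0.105] min [ 0.545 -0.228  0.099] max [ 0.575 -0.197  0.109]
scene 0.098 133 [326. 265.] mean [ 0.499 -0.21   0.106] min [ 0.486 -0.223  0.098] max [ 0.515 -0.193  0.11 ]
scene 0.098 141 [301. 271.] mean [ 0.439 -0.207  0.106] min [ 0.426 -0.219  0.099] max [ 0.455 -0.189  0.11 ]
scene 0.098 288 [368. 393.] mean [ 0.398 -0.506  0.105] min [ 0.396 -0.559  0.098] max [ 0.4   -0.448  0.112]
scene 0.117 218 [244. 145.] mean [0.557 0.393 0.121] min [0.436 0.368 0.117] max [0.735 0.508 0.125]
scene 0.117 149 [364. 169.] mean [0.814 0.104
[... 6595 characters left out ...]
75 0.112 0.032] min [0.575 0.071 0.027] max [0.576 0.151 0.036]
wrist 0.027 150 [121.  70.] mean [0.536 0.095 0.031] min [0.532 0.08  0.027] max [0.546 0.109 0.036]
wrist 0.027 59 [126. 117.] mean [0.535 0.055 0.032] min [0.531 0.047 0.027] max [0.537 0.06  0.036]
wrist 0.027 181 [158. 151.] mean [0.561 0.023 0.031] min [ 0.54  -0.005  0.027] max [0.564 0.043 0.036]
wrist 0.027 1363 [ 62. 334.] mean [ 0.431 -0.184  0.032] min [ 0.399 -0.215  0.027] max [ 0.479 -0.17   0.036]
wrist 0.027 3541 [217. 352.] mean [ 0.605 -0.208  0.032] min [ 0.529 -0.25   0.027] max [ 0.661 -0.18   0.036]
wrist 0.027 478 [353. 386.] mean [ 0.765 -0.259  0.031] min [ 0.714 -0.283  0.027] max [ 0.802 -0.241  0.036]
```

View pics/wrist.png

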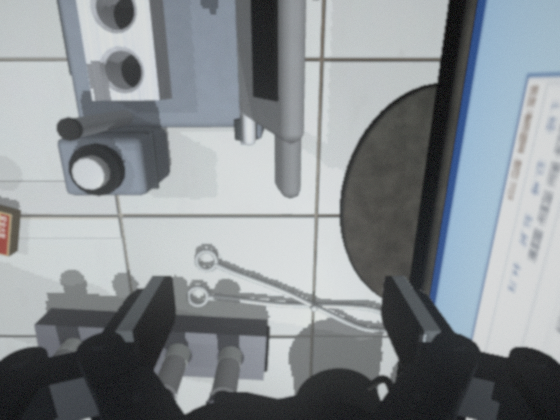

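>>> play_rows([
  [[-0.0156,0,0.01],[0,0,0]],
  [[-0.0156,0,0.01],[0,0,0]],
  [[-0.0156,0,0.01],[0,0,0]],
  [[-0.0156,0,0.01],[0,0,0]],
  [[-0.0156,0,0.01],[0,0,0]],
  [[-0.0156,0,0.01],[0,0,0]],
  [[-0.0156,0,0.01],[0,0,0]],
  [[-0.0156,0,0.01],[0,0,0]],
  [[0,0,0],[0,0,0]],
  [[0,0,0],[0,0,0]],
  [[0,0,0],[0,0,0]],
], gripper=0.048)

```text
t: 1.07
eef_pos: [0.5506, 0.0796, 0.2314]
tool_rot: [-0.707, 0.707, 0.0, 0.0]
contact_force: [1.2, 1.0, 0.6]
gripper_width: 0.564
```

```bash
python3 - <<'E'
from h import *
c=cam('wrist'); np.savez('c_w2',**c); save(c,'w2'); o=get_obs();print(o['eef_pos'],o['tool_rot'],o['gripper_width'])
P=pts(c); ok=c['range_z']>0
m=(ok&(abs(P[...,2]-.06)<.004)&(P[...,0]>.5)&(P[...,0]<.6)&(P[...,1]>.05)&(P[...,1]<.3))
# top face bounds
q=P[m]; print('blk',q.min(0),q.max(0),np.median(q[:,2]))
r=cv2.minAreaRect((q[:,:2]*1000).astype(np.float32)); print(r)
# wells: holes in mask
mm=m.astype(np.uint8)*255
cs,h=cv2.findContours(mm,cv2.RETR_CCOMP,cv2.CHAIN_APPROX_NONE)
for k,ct in enumerate(cs):
    if h[0][k][3]>=0 and len(ct)>30:
        w=np.array([onz(c,u,v,.06)[:2] for u,v in ct[:,0].astype(float)])
        print(cv2.fitEllipse(ct)[0],(cv2.minEnclosingCircle((w*1000).astype(np.float32))))
m=ok&(P[...,2]>.096)&(P[...,2]<.11)&(abs(P[...,0]-.529)<.03)&(abs(P[...,1]-.02)<.02)
q=P[m]; print('btn',q.min(0),q.max(0),np.median(q,0))
for y in (.054,.27):
  m=ok&(P[...,2]>.117)&(P[...,2]<.124)&(abs(P[...,0]-.53)<.03)&(abs(P[...,1]-y)<.02)
  q=P[m]; print('post',q.min(0),q.max(0)) if len(q) else 0
E
```

```text
[0.55084978 0.07932847 0.23129905] [-7.06999364e-01  7.07213992e-01 -1.77744493e-04  4.86235662e-04] 0.56305088979039
blk [0.51896726 0.05352916 0.05600402] [0.57563873 0.22495559 0.06387821] 0.06024352570040578
((547.31787109375, 139.31773376464844), (56.11606216430664, 171.45082092285156), 0.33534398674964905)
(273.5885925292969, 165.1546630859375) ((547.658203125, 94.65489196777344), 15.657404899597168)
(272.9990539550781, 113.23596954345703) ((547.2879028320312, 139.2425079345703), 15.690987586975098)
(272.4881286621094, 56.31654739379883) ((547.1512451171875, 183.5653839111328), 15.695300102233887)
btn [0.51595753 0.00585459 0.09603669] [0.54055526 0.03070607 0.10456951] [0.52821462 0.01981119 0.10207033]
post [0.52258476 0.04590309 0.11702406] [0.53778196 0.06167561 0.12279762]
```

View pics/w2.png

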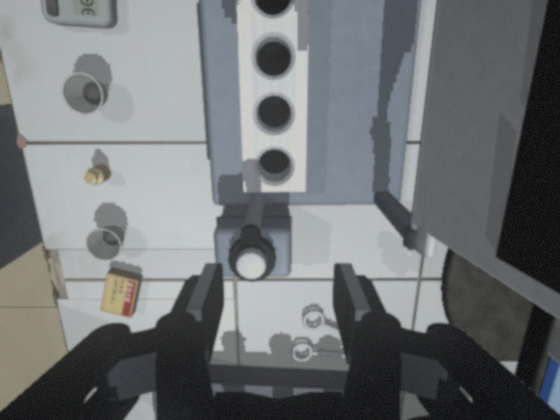

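>>> play_rows([
  [[-0.002,0,-0.015],[0,0,0]],
  [[-0.002,0,-0.03],[0,0,0]],
  [[-0.002,0,-0.035],[0,0,0]],
  [[-0.002,0,-0.035],[0,0,0]],
  [[-0.002,0,-0.035],[0,0,0]],
  [[-0.002,0,-0.035],[0,0,0]],
  [[-0.002,0,-0.035],[0,0,0]],
  [[-0.002,0,-0.035],[0,0,0]],
  [[-0.002,0,-0.035],[0,0,0]],
  [[-0.002,0,-0.03],[0,0,0]],
  [[0,0,-0.02],[0,0,0]],
  [[0,0,-0.01],[0,0,0]],
  [[0,0,0],[0,0,0]],
  [[0,0,0],[0,0,0]],
])

```text
t: 2.28
eef_pos: [0.5304, -0.2695, 0.231]
tool_rot: [0.707, -0.707, 0.0, -0.0]
contact_force: [-0.0, -0.5, -0.2]
gripper_width: 0.564
```

```bash
cat >> h.py <<'E'
def caps(c,zlo=.096,zhi=.112,box=(.35,.75,-.4,-.1)):
    P=pts(c); m=(c['range_z']>0)&(P[...,2]>zlo)&(P[...,2]<zhi)&(P[...,0]>box[0])&(P[...,0]<box[1])&(P[...,1]>box[2])&(P[...,1]<box[3])
    k,l,s,ce=cv2.connectedComponentsWithStats(m.astype(np.uint8)); r=[]
    for i in range(1,k):
        if s[i,4]>40:
            q=P[l==i]; zt=np.percentile(q[:,2],90); t=q[q[:,2]>zt-.003]
            r.append(np.r_[(t.min(0)+t.max(0))[:2]/2,zt,np.ptp(t,0)[:2],s[i,4]])
    return sorted(r,key=lambda a:a[0])
E
python3 - <<'E'
from h import *
print(get_obs()['eef_pos'])
for n in ['wrist','scene','side']:
    c=cam(n); print(n); [print(r.round(4)) for r in caps(c)]
    if n=='wrist': save(c,'w3')
E
```

```text
[ 0.53043467 -0.26954524  0.23095547]
wrist
[ 4.395e-01 -2.042e-01  1.068e-01  3.170e-02  3.080e-02  1.505e+03]
[ 4.993e-01 -2.081e-01  1.068e-01  3.070e-02  3.040e-02  1.406e+03]
[ 5.589e-01 -2.117e-01  1.061e-01  3.060e-02  3.060e-02  1.381e+03]
[ 6.191e-01 -2.156e-01  1.061e-01  3.090e-02  3.020e-02  1.435e+03]
[ 7.206e-01 -3.112e-01  1.025e-01  5.830e-02  1.185e-01  1.111e+03]
scene
[ 4.406e-01 -2.048e-01  1.085e-01  2.790e-02  2.760e-02  1.410e+02]
[ 5.008e-01 -2.079e-01  1.086e-01  2.910e-02  3.010e-02  1.330e+02]
[ 5.599e-01 -2.118e-01  1.078e-01  2.900e-02  2.990e-02  1.260e+02]
[ 6.182e-01 -2.144e-01  1.078e-01  2.530e-02  2.510e-02  7.700e+01]
side
[ 4.394e-01 -2.019e-01  1.056e-01  2.730e-02  2.750e-02  7.900e+01]
[ 4.998e-01 -2.063e-01  1.051e-01  2.960e-02  3.210e-02  7.500e+01]
[ 5.591e-01 -2.101e-01  1.046e-01  2.740e-02  2.980e-02  6.800e+01]
[ 6.198e-01 -2.126e-01  1.047e-01  2.770e-02  2.650e-02  6.600e+01]
[ 7.195e-01 -3.114e-01  1.005e-01  5.430e-02  1.143e-01  6.000e+01]
```

View pics/w3.png

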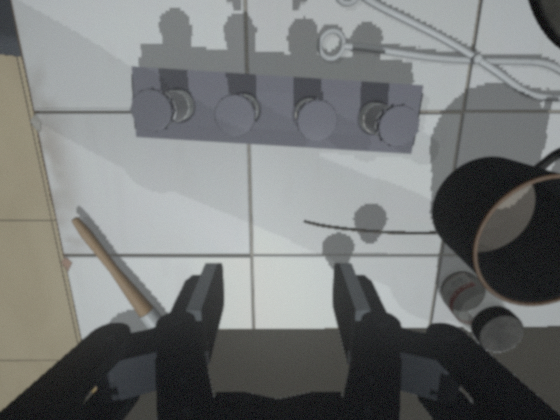

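>>> play_rows([
  [[0.0111,0,0.0067],[0,0,0]],
  [[0.0111,0,0.0067],[0,0,0]],
  [[0.0111,0,0.0067],[0,0,0]],
  [[0.0111,0,0.0067],[0,0,0]],
  [[0.0111,0,0.0067],[0,0,0]],
  [[0.0111,0,0.0067],[0,0,0]],
  [[0.0111,0,0.0067],[0,0,0]],
  [[0.0111,0,0.0067],[0,0,0]],
  [[0,0,0],[0,0,0]],
  [[0,0.02,0],[0,0,0]],
  [[0,0.025,0],[0,0,0]],
  [[0,0.025,0],[0,0,0]],
  [[0,0.025,0],[0,0,0]],
  [[0,0.025,0],[0,0,0]],
  [[0,0.02,0],[0,0,0]],
  [[0,0.02,0],[0,0,0]],
  [[0,0.015,0],[0,0,0]],
  [[0,0.009,0],[0,0,0]],
  [[0,0,0],[0,0,0]],
  [[0,0,0],[0,0,0]],
])

```text
t: 4.1
eef_pos: [0.6246, -0.2186, 0.0533]
tool_rot: [-0.706, 0.708, 0.004, 0.004]
contact_force: [1.7, -0.3, 27.7]
gripper_width: 0.56
```

>>> play_rows([
  [[0,0,0],[0,0,0]],
  [[0,0,0],[0,0,0]],
  [[0,0,0],[0,0,0]],
  [[0,0,0],[0,0,0]],
  [[0,0,0],[0,0,0]],
  [[0,0,0],[0,0,0]],
], gripper=0.015, grip_force=35)

```text
t: 4.6
eef_pos: [0.6208, -0.2186, 0.0525]
tool_rot: [-0.706, 0.708, 0.001, 0.002]
contact_force: [-5.4, 1.3, 32.0]
gripper_width: 0.301
```

```bash
python3 - <<'E'
from h import *
a=[]
for n,b in [('scene',(200,320,260,420)),('side',(130,250,220,380))]:
    c=cam(n); a.append(cv2.resize(c['color'][b[0]:b[1],b[2]:b[3],::-1],None,fx=3.7,fy=3.7,interpolation=cv2.INTER_CUBIC)[:,:]); print(n); [print(r.round(4)) for r in caps(c)]
cv2.imwrite('pics/g1.png',cv2.resize(np.vstack(a),None,fx=.67,fy=.67))
E
```

```text
scene
[ 4.406e-01 -2.033e-01  1.085e-01  2.910e-02  2.910e-02  1.420e+02]
[ 5.013e-01 -2.086e-01  1.087e-01  2.840e-02  3.210e-02  1.340e+02]
[ 5.935e-01 -2.168e-01  1.090e-01  3.540e-02  2.650e-02  2.080e+02]
side
[ 4.396e-01 -2.024e-01  1.055e-01  2.870e-02  2.910e-02  7.700e+01]
[ 5.006e-01 -2.052e-01  1.055e-01  2.900e-02  2.870e-02  7.600e+01]
[ 6.211e-01 -2.173e-01  1.094e-01  9.720e-02  3.120e-02  2.480e+02]
```

View pics/g1.png

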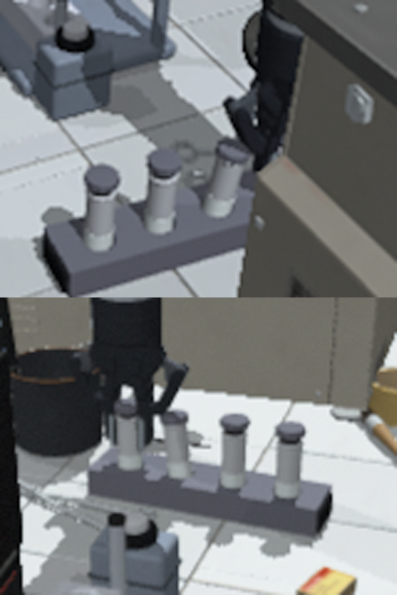

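>>> play_rows([
  [[0,-0.002,0],[0,0,0]],
  [[0,-0.004,0],[0,0,0]],
  [[0,-0.006,0],[0,0,0]],
  [[0,-0.006,0],[0,0,0]],
  [[0,-0.006,0],[0,0,0]],
  [[0,-0.006,0],[0,0,0]],
])

```text
t: 5.2
eef_pos: [0.6188, -0.2168, 0.0776]
tool_rot: [-0.707, 0.707, -0.0, 0.0]
contact_force: [0.9, -1.1, -1.4]
gripper_width: 0.293
```

```bash
python3 - <<'E'
from h import *
a=[]
for n,b in [('scene',(200,320,260,420)),('side',(130,250,220,380))]:
    c=cam(n); a.append(cv2.resize(c['color'][b[0]:b[1],b[2]:b[3],::-1],None,fx=3.7,fy=3.7,interpolation=cv2.INTER_CUBIC)[:,:]); print(n); [print(r.round(4)) for r in caps(c)]
cv2.imwrite('pics/g2.png',cv2.resize(np.vstack(a),None,fx=.67,fy=.67))
E
```

```text
scene
[ 4.403e-01 -2.042e-01  1.086e-01  2.980e-02  3.000e-02  1.410e+02]
[ 4.999e-01 -2.082e-01  1.081e-01  2.920e-02  3.010e-02  1.350e+02]
[ 5.582e-01 -2.111e-01  1.022e-01  2.990e-02  2.810e-02  1.100e+02]
[ 6.056e-01 -2.193e-01  1.101e-01  2.400e-02  1.380e-02  6.800e+01]
side
[ 4.388e-01 -2.028e-01  1.053e-01  2.760e-02  3.070e-02  7.800e+01]
[ 5.009e-01 -2.048e-01  1.051e-01  2.870e-02  3.120e-02  7.500e+01]
[ 5.580e-01 -2.091e-01  9.890e-02  2.750e-02  2.780e-02  4.600e+01]
[ 6.193e-01 -2.105e-01  1.099e-01  5.110e-02  2.020e-02  1.090e+02]
```

View pics/g2.png

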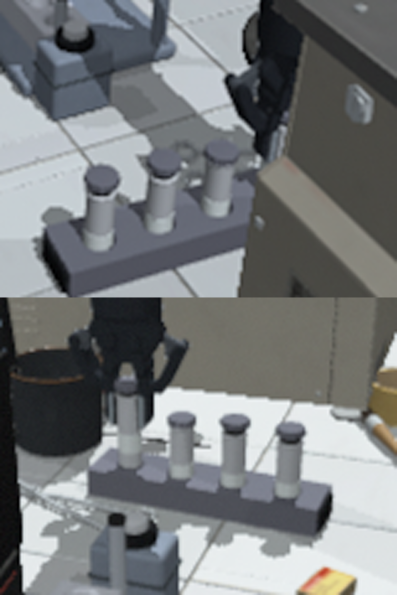

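>>> play_rows([
  [[0,-0.02,0],[0,0,0]],
  [[0,-0.03,0],[0,0,0]],
  [[-0.004,-0.03,0],[0,0,0]],
  [[-0.01,-0.025,0.005],[0,0,0]],
  [[-0.014,-0.01,0.015],[0,0,0]],
  [[-0.014,0,0.025],[0,0,0]],
  [[-0.014,0,0.03],[0,0,0]],
  [[-0.01,0,0.035],[0,0,0]],
  [[-0.006,0,0.035],[0,0,0]],
  [[0,0,0.035],[0,0,0]],
  [[0,0,0.035],[0,0,0]],
  [[0,0,0.035],[0,0,0]],
  [[0,0,0.035],[0,0,0]],
  [[0,0,0.035],[0,0,0]],
  [[0,0,0.035],[0,0,0]],
  [[0,0,0.03],[0,0,0]],
  [[0,0,0.025],[0,0,0]],
  [[0,0,0.02],[0,0,0]],
  [[0,0,0.01],[0,0,0]],
  [[0,0,0],[0,0,0]],
])

```text
t: 6.97
eef_pos: [0.5459, 0.2267, 0.1919]
tool_rot: [0.707, -0.707, -0.001, 0.002]
contact_force: [-0.1, -0.2, -0.0]
gripper_width: 0.294
```

```bash
python3 - <<'E'
from h import *
o=get_obs();p=o['eef_pos'];print(p)
c=cam('wrist'); save(c,'w4'); P=pts(c); ok=c['range_z']>0
for r in caps(c,p[2]+.03,p[2]+.075,(p[0]-.02,p[0]+.02,p[1]-.03,p[1]+.03)): print(r.round(4))
m=ok&(abs(P[...,0]-p[0])<.025)&(abs(P[...,1]-p[1])<.025)&(P[...,2]>.1)
for z in np.arange(p[2]-.045,p[2]+.06,.01):
    q=P[m&(abs(P[...,2]-z)<.005)]
    if len(q)>5: print(round(z,3),len(q),q.min(0).round(4),q.max(0).round(4))
for n in ('scene','side'):
    d=cam(n); [print(n,r.round(4)) for r in caps(d,p[2]+.03,p[2]+.075,(p[0]-.03,p[0]+.03,p[1]-.03,p[1]+.03))]
E
```

```text
[0.54592949 0.22665247 0.19194755]
[5.4590e-01 2.3940e-01 2.6330e-01 4.0000e-02 1.2500e-02 1.3134e+04]
0.147 129 [0.5332 0.2338 0.146 ] [0.5571 0.2429 0.1519]
0.157 284 [0.5331 0.2333 0.152 ] [0.5573 0.243  0.1618]
0.167 292 [0.5325 0.2311 0.162 ] [0.5582 0.2435 0.1719]
0.177 418 [0.5326 0.2309 0.172 ] [0.5585 0.2434 0.1819]
0.187 551 [0.5332 0.23   0.182 ] [0.5591 0.2434 0.1919]
0.197 907 [0.5213 0.2284 0.192 ] [0.5708 0.2431 0.2019]
0.207 1453 [0.5209 0.229  0.2019] [0.5709 0.243  0.2119]
0.217 1797 [0.5209 0.2296 0.212 ] [0.5709 0.2432 0.2219]
0.227 2082 [0.5211 0.2311 0.2219] [0.5709 0.2445 0.2319]
0.237 2107 [0.521  0.2168 0.232 ] [0.5709 0.2456 0.2419]
0.247 7876 [0.521  0.2146 0.2419] [0.5709 0.2459 0.2519]
scene [5.479e-01 2.222e-01 2.626e-01 4.770e-02 3.500e-02 2.910e+02]
side [5.280e-01 2.175e-01 2.622e-01 8.400e-03 2.560e-02 1.690e+02]
```

View pics/w4.png

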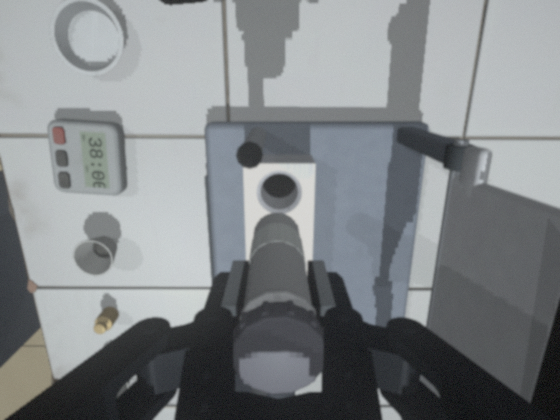

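```bash
cat >> h.py <<'E'
def wells(c):
    P=pts(c); m=((c['range_z']>0)&(abs(P[...,2]-.06)<.004)&(P[...,0]>.5)&(P[...,0]<.6)&(P[...,1]>.05)&(P[...,1]<.3)).astype(np.uint8)
    cs,h=cv2.findContours(m,cv2.RETR_CCOMP,cv2.CHAIN_APPROX_NONE); o=[]
    for k,ct in enumerate(cs):
        if h[0][k][3]>=0 and len(ct)>30:
            w=np.array([onz(c,u,v,.06)[:2] for u,v in ct[:,0].astype(float)]); o.append(cv2.minEnclosingCircle((w*1000).astype(np.float32)))
    return o
def held(c,p):
    P=pts(c); m=(c['range_z']>0)&(abs(P[...,0]-p[0])<.014)&(abs(P[...,1]-p[1])<.025)&(P[...,2]>p[2]-.043)&(P[...,2]<p[2]-.01)
    q=P[m]; zs=np.linspace(p[2]-.04,p[2]-.01,4); 
    for a,b in zip(zs[:-1],zs[1:]):
        t=q[(q[:,2]>a)&(q[:,2]<b)]; print('held z%.3f'%a,'x',(t[:,0].min()+t[:,0].max())/2,'y',np.percentile(t[:,1],98)-.013)
E
python3 - <<'E'
from h import *
c=cam('wrist'); print(wells(c)); held(c,get_obs()['eef_pos'])
E
```

```text
[((546.8257446289062, 229.89027404785156), 15.561123847961426)]
held z0.152 x 0.5465294033272402 y 0.22457883968046655
held z0.162 x 0.5466359663939888 y 0.2251615059372097
held z0.172 x 0.5467518823658514 y 0.2250194906584135
```

```bash
cat >> h.py <<'E'
def held(c,p):
    P=pts(c); m=(c['range_z']>0)&(abs(P[...,0]-p[0])<.014)&(abs(P[...,1]-p[1])<.025)&(P[...,2]>p[2]-.043)&(P[...,2]<p[2]-.005)
    q=P[m]
    for lo in np.arange(p[2]-.043,p[2]-.006,.012):
        t=q[(q[:,2]>lo)&(q[:,2]<lo+.012)]; xc=(np.percentile(t[:,0],2)+np.percentile(t[:,0],98))/2
        u=t[abs(t[:,0]-xc)<.006]; print('held z%.3f'%lo,len(t),'x %.4f'%xc,'y %.4f'%np.median(u[:,1]-np.sqrt(.013**2-(u[:,0]-xc)**2)),np.percentile(u[:,1],[5,25,75,95]).round(4))
E
python3 - <<'E'
from h import *
c=cam('wrist'); held(c,get_obs()['eef_pos'])
E
```

```text
held z0.149 333 x 0.5466 y 0.2241 [0.2356 0.2363 0.237  0.2373]
held z0.161 378 x 0.5468 y 0.2246 [0.2361 0.2368 0.2375 0.2378]
held z0.173 499 x 0.5471 y 0.2246 [0.2363 0.2369 0.2375 0.2378]
held z0.185 179 x 0.5476 y 0.2243 [0.2358 0.2365 0.2373 0.2377]
```

>>> play_rows([
  [[0,0.01,0.002],[0,0,0]],
  [[0,0.02,0.003],[0,0,0]],
  [[0,0.02,0],[0,0,0]],
  [[0,0.015,0],[0,0,0]],
  [[0,0.01,0],[0,0,0]],
  [[0,0.008,0],[0,0,0]],
  [[0,0.006,0],[0,0,0]],
  [[0,0.006,0],[0,0,0]],
  [[0,0.006,0],[0,0,0]],
  [[0,0.006,0],[0,0,0]],
  [[0,0.004,0],[0,0,0]],
  [[0,0.004,0],[0,0,0]],
  [[0,0,0],[0,0,0]],
])

```text
t: 8.3
eef_pos: [0.5468, 0.2283, 0.0766]
tool_rot: [-0.707, 0.707, -0.0, -0.0]
contact_force: [0.0, -1.4, -1.6]
gripper_width: 0.302
```

>>> play_rows([
  [[0,0.003,0],[0,0,0]],
  [[0,0.002,0],[0,0,0]],
  [[0,0,0],[0,0,0]],
  [[0,0,0],[0,0,0]],
])

```text
t: 8.63
eef_pos: [0.547, 0.2283, 0.0721]
tool_rot: [-0.707, 0.707, -0.0, 0.0]
contact_force: [0.2, -1.8, -1.7]
gripper_width: 0.296
```

>>> play_rows([
  [[0,0,0],[0,0,0]],
  [[0,0,0],[0,0,0]],
  [[0,0,0],[0,0,0]],
  [[0,0,0],[0,0,0]],
], gripper=0.06)

```text
t: 8.97
eef_pos: [0.5471, 0.2293, 0.0726]
tool_rot: [0.707, -0.707, -0.0, 0.0]
contact_force: [-0.1, -1.3, -0.0]
gripper_width: 0.704
```

>>> play_rows([
  [[0,-0.01,0],[0,0,0]],
  [[0,-0.02,0],[0,0,0]],
  [[0,-0.03,0],[0,0,0]],
  [[0,-0.03,0],[0,0,0]],
  [[0,-0.02,0],[0,0,0]],
  [[0,0,0],[0,0,0]],
  [[0,0,0],[0,0,0]],
])

```text
t: 9.55
eef_pos: [0.5479, 0.2292, 0.1844]
tool_rot: [0.708, -0.706, -0.001, -0.001]
contact_force: [0.1, -0.3, -0.7]
gripper_width: 0.704
```

```bash
python3 - <<'E'
from h import *
o=get_obs();print(o['eef_pos'])
for n in ('wrist','scene','side'):
    d=cam(n); [print(n,r.round(4)) for r in caps(d,.112,.130,(.53,.57,.2,.26))]
    print([r.round(3) for r in caps(d)])
E
```

```text
[0.54788845 0.22916434 0.18435306]
wrist [5.482e-01 2.309e-01 1.244e-01 3.050e-02 3.110e-02 1.933e+03]
[]
scene [5.488e-01 2.300e-01 1.270e-01 2.940e-02 2.700e-02 7.200e+01]
[array([ 4.41e-01, -2.04e-01,  1.09e-01,  2.90e-02,  2.80e-02,  1.42e+02]), array([ 5.00e-01, -2.07e-01,  1.09e-01,  3.00e-02,  2.80e-02,  1.34e+02]), array([ 5.59e-01, -2.12e-01,  1.02e-01,  2.90e-02,  2.90e-02,  1.08e+02])]
[array([ 4.39e-01, -2.04e-01,  1.05e-01,  2.90e-02,  3.30e-02,  7.80e+01]), array([ 5.00e-01, -2.06e-01,  1.05e-01,  3.10e-02,  3.00e-02,  7.60e+01]), array([ 5.58e-01, -2.09e-01,  9.90e-02,  2.90e-02,  2.90e-02,  4.50e+01])]
```

>>> play_rows([
  [[0,-0.01,-0.015],[0,0,0]],
  [[0,-0.01,-0.03],[0,0,0]],
  [[0.001,0,-0.035],[0,0,0]],
  [[0.001,0,-0.036],[0,0,0]],
  [[0.001,0,-0.036],[0,0,0]],
  [[0.001,0,-0.036],[0,0,0]],
  [[0.001,0,-0.036],[0,0,0]],
  [[0.001,0,-0.036],[0,0,0]],
  [[0.001,0,-0.036],[0,0,0]],
  [[0.001,0,-0.036],[0,0,0]],
  [[0.001,0,-0.036],[0,0,0]],
  [[0.001,0,-0.03],[0,0,0]],
  [[0.001,0,-0.025],[0,0,0]],
  [[0,0,-0.016],[0,0,0]],
  [[0,0,0],[0,0,0]],
])

```text
t: 10.95
eef_pos: [0.5559, -0.2164, 0.202]
tool_rot: [-0.706, 0.708, -0.003, 0.002]
contact_force: [0.3, -0.7, 0.5]
gripper_width: 0.698
```

>>> play_rows([
  [[0,0,0],[0,4,0]],
  [[0,0,0],[0,7,0]],
  [[0,0,0],[0,7,0]],
  [[0,0,0],[0,7,0]],
  [[0,0,0],[0,7,0]],
  [[0,0,0],[0,7,0]],
  [[0,0,0],[0,7,0]],
  [[0,0,0],[0,7,0]],
  [[0,0,0],[0,7,0]],
  [[0,0,0],[0,7,0]],
  [[0,0,0],[0,7,0]],
  [[0,0,0],[0,7,0]],
  [[0,0,0],[0,7,0]],
  [[0,0,0],[0,2,0]],
  [[0,0,0],[0,0,0]],
  [[0,0,0],[0,0,0]],
])

```text
t: 12.28
eef_pos: [0.5576, -0.2098, 0.202]
tool_rot: [-0.5, 0.501, -0.5, 0.499]
contact_force: [-0.3, -0.3, 0.3]
gripper_width: 0.707
```

```bash
python3 - <<'E'
from h import *
o=get_obs();print(o['eef_pos'],o['q'].round(2)); print(R(o['tool_rot']).round(3))
for n in ('wrist','scene','side'):
    d=cam(n);  print(n,*[r.round(4) for r in caps(d)],sep='\n')
E
```

```text
[ 0.55760147 -0.20977376  0.20204073] [-0.11  0.4   0.47  1.81 -0.22  0.98 -1.11]
[[ 0.002 -0.001  1.   ]
 [-1.     0.001  0.002]
 [-0.001 -1.    -0.001]]
wrist
[ 4.399e-01 -2.041e-01  1.066e-01  3.120e-02  3.140e-02  1.090e+03]
[ 4.993e-01 -2.076e-01  1.067e-01  3.080e-02  3.010e-02  1.260e+03]
[ 5.582e-01 -2.108e-01  1.001e-01  3.120e-02  3.100e-02  1.321e+03]
scene
[ 4.411e-01 -2.049e-01  1.088e-01  2.920e-02  2.640e-02  1.410e+02]
[ 5.007e-01 -2.072e-01  1.086e-01  2.930e-02  2.980e-02  1.330e+02]
[ 5.589e-01 -2.108e-01  1.021e-01  2.960e-02  2.980e-02  1.100e+02]
side
[ 4.393e-01 -2.046e-01  1.051e-01  2.810e-02  2.860e-02  7.800e+01]
[ 4.991e-01 -2.049e-01  1.053e-01  2.850e-02  3.050e-02  7.600e+01]
[ 5.579e-01 -2.095e-01  9.860e-02  2.750e-02  2.720e-02  4.500e+01]
[ 7.215e-01 -3.079e-01  1.009e-01  5.680e-02  1.165e-01  6.000e+01]
```

>>> play_rows([
  [[0.001,0.015,0],[0,0,0]],
  [[0,0.025,0],[0,0,0]],
  [[0,0.025,0],[0,0,0]],
  [[0,0.025,0],[0,0,0]],
  [[0,0.02,0],[0,0,0]],
  [[0,0.02,0],[0,0,0]],
  [[0,0.015,0],[0,0,0]],
  [[0,0.007,0],[0,0,0]],
  [[0,0,0],[0,0,0]],
  [[0,0,0],[0,0,0]],
])

```text
t: 13.27
eef_pos: [0.5582, -0.2116, 0.0506]
tool_rot: [0.5, -0.5, 0.5, -0.5]
contact_force: [0.0, -0.8, 0.2]
gripper_width: 0.706
```

>>> play_rows([
  [[0,0,0],[0,0,0]],
  [[0,0,0],[0,0,0]],
  [[0,0,0],[0,0,0]],
  [[0,0,0],[0,0,0]],
  [[0,0,0],[0,0,0]],
  [[0,0,0],[0,0,0]],
  [[0,0,0],[0,0,0]],
], gripper=0.015)

```text
t: 13.85
eef_pos: [0.5587, -0.2117, 0.0513]
tool_rot: [-0.5, 0.5, -0.5, 0.501]
contact_force: [-0.6, -0.1, 6.5]
gripper_width: 0.298
```

>>> play_rows([
  [[0,-0.005,0],[0,0,0]],
  [[0,-0.015,0],[0,0,0]],
  [[0,-0.025,0],[0,0,0]],
  [[0,-0.03,0],[0,0,0]],
  [[0,-0.03,0],[0,0,0]],
  [[0,-0.025,0],[0,0,0]],
  [[0,-0.01,0],[0,0,0]],
  [[0,0,0],[0,-4,0]],
  [[0,0,0],[0,-7,0]],
  [[0,0,0],[0,-7,0]],
  [[0,0,0],[0,-7,0]],
  [[0,0,0],[0,-7,0]],
  [[0,0,0],[0,-7,0]],
  [[0,0,0],[0,-7,0]],
  [[0,0,0],[0,-7,0]],
  [[0,0,0],[0,-7,0]],
  [[0,0,0],[0,-7,0]],
  [[0,0,0],[0,-7,0]],
  [[0,0,0],[0,-7,0]],
  [[0,0,0],[0,-7,0]],
])

```text
t: 15.52
eef_pos: [0.5572, -0.211, 0.1893]
tool_rot: [0.707, -0.707, 0.011, -0.01]
contact_force: [0.4, -0.1, -1.3]
gripper_width: 0.303
```

>>> play_rows([
  [[0,0,0.005],[0,-2,0]],
  [[-0.001,0,0.015],[0,0,0]],
  [[-0.001,0,0.03],[0,0,0]],
  [[-0.001,0,0.035],[0,0,0]],
  [[-0.001,0,0.035],[0,0,0]],
  [[-0.001,0,0.035],[0,0,0]],
  [[-0.001,0,0.035],[0,0,0]],
  [[-0.001,0,0.035],[0,0,0]],
  [[-0.001,0,0.035],[0,0,0]],
  [[-0.001,0,0.035],[0,0,0]],
  [[-0.001,0,0.035],[0,0,0]],
  [[-0.001,0,0.03],[0,0,0]],
  [[-0.001,0,0.02],[0,0,0]],
  [[0,0,0.016],[0,0,0]],
  [[0,0,0],[0,0,0]],
  [[0,0,0],[0,0,0]],
])

```text
t: 16.85
eef_pos: [0.5454, 0.1855, 0.1897]
tool_rot: [-0.707, 0.707, -0.0, -0.001]
contact_force: [0.4, -1.4, -1.0]
gripper_width: 0.301
```

```bash
python3 - <<'E'
from h import *
o=get_obs();print(o['eef_pos'],o['q'].round(2)); print(R(o['tool_rot']).round(3)[:,1])
c=cam('wrist'); held(c,o['eef_pos']); print(wells(c))
for n in ('scene','side'):
    d=cam(n);  print(n,*[r.round(4) for r in caps(d)],sep='\n')
E
```

```text
[0.54537374 0.18545733 0.1896905 ] [-0.42  0.36 -0.03  1.84  0.01  0.95 -0.45]
[-0.001 -0.    -1.   ]
held z0.147 353 x 0.5458 y 0.1856 [0.1973 0.1977 0.1985 0.1989]
held z0.159 385 x 0.5459 y 0.1859 [0.1975 0.198  0.1989 0.1991]
held z0.171 533 x 0.5458 y 0.1859 [0.1976 0.1981 0.1989 0.1992]
held z0.183 134 x 0.5454 y 0.1858 [0.1973 0.1979 0.1987 0.1989]
[((547.0389404296875, 185.20257568359375), 15.457099914550781), ((547.6900024414062, 221.65545654296875), 22.988401412963867)]
scene
[ 4.385e-01 -2.047e-01  1.085e-01  3.020e-02  2.800e-02  1.410e+02]
[ 4.999e-01 -2.067e-01  1.086e-01  3.100e-02  2.980e-02  1.350e+02]
side
[ 4.397e-01 -2.055e-01  1.052e-01  2.910e-02  3.230e-02  7.800e+01]
[ 4.979e-01 -2.063e-01  1.055e-01  2.650e-02  3.160e-02  7.200e+01]
```

>>> play_rows([
  [[0.001,0.01,-0.001],[0,0,0]],
  [[0,0.02,0],[0,0,0]],
  [[0,0.02,0],[0,0,0]],
  [[0,0.015,0],[0,0,0]],
  [[0,0.01,0],[0,0,0]],
  [[0,0.008,0],[0,0,0]],
  [[0,0.006,0],[0,0,0]],
  [[0,0.006,0],[0,0,0]],
  [[0,0.006,0],[0,0,0]],
  [[0,0.006,0],[0,0,0]],
  [[0,0.005,0],[0,0,0]],
  [[0,0.004,0],[0,0,0]],
  [[0,0.003,0],[0,0,0]],
  [[0,0,0],[0,0,0]],
  [[0,0,0],[0,0,0]],
])

```text
t: 18.25
eef_pos: [0.5472, 0.1837, 0.0713]
tool_rot: [0.707, -0.707, -0.0, 0.0]
contact_force: [0.1, 0.2, -0.9]
gripper_width: 0.302
```

>>> play_rows([
  [[0,0,0],[0,0,0]],
  [[0,0,0],[0,0,0]],
  [[0,0,0],[0,0,0]],
  [[0,0,0],[0,0,0]],
  [[0,-0.01,0],[0,0,0]],
  [[0,-0.02,0],[0,0,0]],
  [[0,-0.03,0],[0,0,0]],
  [[0,-0.03,0],[0,0,0]],
  [[0,-0.03,0],[0,0,0]],
  [[0,-0.01,0],[0,0,0]],
], gripper=0.06)

```text
t: 19.08
eef_pos: [0.5494, 0.1844, 0.2069]
tool_rot: [0.708, -0.706, -0.002, -0.003]
contact_force: [0.3, 0.0, 1.3]
gripper_width: 0.704
```

>>> play_rows([
  [[0,0,-0.015],[0,0,0]],
  [[-0.003,0,-0.03],[0,0,0]],
  [[-0.004,0,-0.033],[0,0,0]],
  [[-0.005,0,-0.033],[0,0,0]],
  [[-0.005,0,-0.033],[0,0,0]],
  [[-0.005,0,-0.033],[0,0,0]],
  [[-0.005,0,-0.033],[0,0,0]],
  [[-0.005,0,-0.033],[0,0,0]],
  [[-0.005,0,-0.033],[0,0,0]],
  [[-0.005,0,-0.033],[0,0,0]],
  [[-0.005,0,-0.033],[0,0,0]],
  [[-0.002,0,-0.03],[0,0,0]],
  [[0,0,-0.02],[0,0,0]],
  [[0,0,0],[0,4,0]],
  [[0,0,0],[0,7,0]],
  [[0,0,0],[0,7,0]],
  [[0,0,0],[0,7,0]],
  [[0,0,0],[0,7,0]],
  [[0,0,0],[0,7,0]],
  [[0,0,0],[0,7,0]],
])

```text
t: 20.75
eef_pos: [0.498, -0.2083, 0.2016]
tool_rot: [0.65, -0.65, 0.278, -0.278]
contact_force: [-0.5, -0.1, 1.0]
gripper_width: 0.702
```

>>> play_rows([
  [[0,0,0],[0,7,0]],
  [[0,0,0],[0,7,0]],
  [[0,0,0],[0,7,0]],
  [[0,0,0],[0,7,0]],
  [[0,0,0],[0,7,0]],
  [[0,0,0],[0,7,0]],
  [[0,0,0],[0,2,0]],
  [[0,0,0],[0,0,0]],
  [[0,0,0],[0,0,0]],
])

```text
t: 21.5
eef_pos: [0.4982, -0.2082, 0.2015]
tool_rot: [0.501, -0.5, 0.5, -0.5]
contact_force: [-0.1, -0.2, -0.3]
gripper_width: 0.7
```

```bash
python3 - <<'E'
from h import *
o=get_obs();print(o['eef_pos'],o['q'].round(2)); print(R(o['tool_rot']).round(3))
for n in ('wrist','scene','side'):
    d=cam(n);  print(n,*[r.round(4) for r in caps(d)],sep='\n')
    print(*[r.round(4) for r in caps(d,.112,.130,(.53,.57,.16,.26))],sep='\n')
E
```

```text
[ 0.4981539  -0.20817545  0.20149538] [-0.09  0.3   0.45  1.94 -0.16  0.94 -1.13]
[[ 0.002  0.     1.   ]
 [-1.     0.     0.002]
 [-0.    -1.     0.   ]]
wrist
[ 4.393e-01 -2.034e-01  1.067e-01  3.000e-02  3.100e-02  1.253e+03]
[ 4.986e-01 -2.070e-01  1.067e-01  3.020e-02  3.020e-02  1.457e+03]

scene
[ 4.388e-01 -2.042e-01  1.085e-01  2.850e-02  2.760e-02  1.420e+02]
[ 5.002e-01 -2.069e-01  1.082e-01  3.100e-02  2.960e-02  1.340e+02]
[5.492e-01 2.074e-01 1.258e-01 3.140e-02 7.340e-02 1.360e+02]
side
[ 4.398e-01 -2.019e-01  1.053e-01  2.870e-02  2.900e-02  8.000e+01]
[ 4.980e-01 -2.042e-01  1.054e-01  2.760e-02  3.250e-02  7.400e+01]
[ 7.205e-01 -3.087e-01  1.005e-01  5.480e-02  1.177e-01  6.200e+01]
[5.458e-01 1.839e-01 1.178e-01 2.290e-02 2.500e-02 8.200e+01]
```

>>> play_rows([
  [[-0.001,0.015,0],[0,0,0]],
  [[0,0.025,0],[0,0,0]],
  [[0,0.025,0],[0,0,0]],
  [[0,0.025,0],[0,0,0]],
  [[0,0.02,0],[0,0,0]],
  [[0,0.02,0],[0,0,0]],
  [[0,0.015,0],[0,0,0]],
  [[0,0.006,0],[0,0,0]],
  [[0,0,0],[0,0,0]],
  [[0,0,0],[0,0,0]],
])

```text
t: 22.48
eef_pos: [0.4984, -0.2076, 0.0507]
tool_rot: [0.5, -0.5, 0.5, -0.5]
contact_force: [1.2, 0.7, 0.5]
gripper_width: 0.701
```

>>> play_rows([
  [[0,0,0],[0,0,0]],
  [[0,0,0],[0,0,0]],
  [[0,0,0],[0,0,0]],
  [[0,0,0],[0,0,0]],
  [[0,0,0],[0,0,0]],
  [[0,0,0],[0,0,0]],
  [[0,0,0],[0,0,0]],
], gripper=0.015)

```text
t: 23.07
eef_pos: [0.4989, -0.2076, 0.0513]
tool_rot: [-0.5, 0.5, -0.5, 0.501]
contact_force: [-1.0, 0.9, 6.6]
gripper_width: 0.295
```

>>> play_rows([
  [[0,-0.005,0],[0,0,0]],
  [[0,-0.015,0],[0,0,0]],
  [[0,-0.025,0],[0,0,0]],
  [[0,-0.03,0],[0,0,0]],
  [[0,-0.03,0],[0,0,0]],
  [[0,-0.025,0],[0,0,0]],
  [[0,-0.01,0],[0,0,0]],
  [[0,0,0],[0,-4,0]],
  [[0,0,0],[0,-7,0]],
  [[0,0,0],[0,-7,0]],
  [[0,0,0],[0,-7,0]],
  [[0,0,0],[0,-7,0]],
  [[0,0,0],[0,-7,0]],
  [[0,0,0],[0,-7,0]],
  [[0,0,0],[0,-7,0]],
  [[0,0,0],[0,-7,0]],
  [[0,0,0],[0,-7,0]],
  [[0,0,0],[0,-7,0]],
  [[0,0,0],[0,-7,0]],
  [[0,0,0],[0,-7,0]],
])

```text
t: 24.73
eef_pos: [0.4975, -0.2071, 0.1894]
tool_rot: [0.707, -0.707, 0.011, -0.01]
contact_force: [-0.6, 0.0, -1.0]
gripper_width: 0.298
```

>>> play_rows([
  [[0,0,0.005],[0,-2,0]],
  [[0.003,0,0.015],[0,0,0]],
  [[0.005,0,0.025],[0,0,0]],
  [[0.005,0,0.032],[0,0,0]],
  [[0.005,0,0.032],[0,0,0]],
  [[0.005,0,0.032],[0,0,0]],
  [[0.005,0,0.032],[0,0,0]],
  [[0.005,0,0.032],[0,0,0]],
  [[0.005,0,0.032],[0,0,0]],
  [[0.005,0,0.032],[0,0,0]],
  [[0.004,0,0.032],[0,0,0]],
  [[0.002,0,0.024],[0,0,0]],
  [[0,0,0.016],[0,0,0]],
  [[0,0,0.006],[0,0,0]],
  [[0,0,0],[0,0,0]],
  [[0,0,0],[0,0,0]],
])

```text
t: 26.07
eef_pos: [0.547, 0.1386, 0.1899]
tool_rot: [-0.707, 0.707, -0.001, 0.0]
contact_force: [-0.2, -0.2, 0.3]
gripper_width: 0.295
```

```bash
python3 - <<'E'
from h import *
o=get_obs();print(o['eef_pos'],o['q'].round(2)); print(R(o['tool_rot']).round(3)[:,1])
c=cam('wrist'); held(c,o['eef_pos']); print(wells(c))
for n in ('scene','side'):
    d=cam(n);  print(n,*[r.round(4) for r in caps(d)],sep='\n')
E
```

```text
[0.54699862 0.13863704 0.18990222] [-0.35  0.34 -0.01  1.87  0.    0.94 -0.36]
[-0.001 -0.001 -1.   ]
held z0.147 348 x 0.5478 y 0.1380 [0.1496 0.1501 0.1509 0.1512]
held z0.159 373 x 0.5476 y 0.1384 [0.15   0.1506 0.1514 0.1517]
held z0.171 527 x 0.5476 y 0.1386 [0.1502 0.1507 0.1514 0.1518]
held z0.183 142 x 0.5473 y 0.1385 [0.15   0.1506 0.1514 0.1518]
[((547.0096435546875, 162.2377166748047), 37.50483703613281)]
scene
[ 4.389e-01 -2.033e-01  1.085e-01  2.810e-02  2.970e-02  1.400e+02]
side
[ 4.368e-01 -2.007e-01  1.057e-01  2.820e-02  2.650e-02  7.700e+01]
```

>>> play_rows([
  [[0,0.01,0.001],[0,0,0]],
  [[0,0.02,0],[0,0,0]],
  [[0,0.02,0],[0,0,0]],
  [[0,0.015,0],[0,0,0]],
  [[0,0.01,0],[0,0,0]],
  [[0,0.008,0],[0,0,0]],
  [[0,0.006,0],[0,0,0]],
  [[0,0.006,0],[0,0,0]],
  [[0,0.006,0],[0,0,0]],
  [[0,0.006,0],[0,0,0]],
  [[0,0.005,0],[0,0,0]],
  [[0,0.004,0],[0,0,0]],
  [[0,0.003,0],[0,0,0]],
  [[0,0,0],[0,0,0]],
  [[0,0,0],[0,0,0]],
])

```text
t: 27.47
eef_pos: [0.5474, 0.1406, 0.0713]
tool_rot: [0.707, -0.707, 0.0, 0.0]
contact_force: [-0.1, 0.5, -1.5]
gripper_width: 0.294
```

>>> play_rows([
  [[0,0,0],[0,0,0]],
  [[0,0,0],[0,0,0]],
  [[0,0,0],[0,0,0]],
  [[0,0,0],[0,0,0]],
  [[0,-0.01,0],[0,0,0]],
  [[0,-0.02,0],[0,0,0]],
  [[0,-0.03,0],[0,0,0]],
  [[0,-0.03,0],[0,0,0]],
  [[0,-0.03,0],[0,0,0]],
  [[0,-0.01,0],[0,0,0]],
], gripper=0.06)

```text
t: 28.3
eef_pos: [0.5496, 0.1412, 0.2068]
tool_rot: [0.708, -0.706, -0.002, -0.003]
contact_force: [1.6, -0.1, 0.8]
gripper_width: 0.704
```

>>> play_rows([
  [[0,0,-0.015],[0,0,0]],
  [[-0.008,0,-0.025],[0,0,0]],
  [[-0.01,0,-0.03],[0,0,0]],
  [[-0.01,0,-0.03],[0,0,0]],
  [[-0.01,0,-0.03],[0,0,0]],
  [[-0.01,0,-0.03],[0,0,0]],
  [[-0.01,0,-0.03],[0,0,0]],
  [[-0.01,0,-0.03],[0,0,0]],
  [[-0.01,0,-0.03],[0,0,0]],
  [[-0.01,0,-0.03],[0,0,0]],
  [[-0.01,0,-0.03],[0,0,0]],
  [[-0.008,0,-0.02],[0,0,0]],
  [[-0.002,0,-0.014],[0,0,0]],
  [[0,0,0],[0,4,0]],
  [[0,0,0],[0,7,0]],
  [[0,0,0],[0,7,0]],
  [[0,0,0],[0,7,0]],
  [[0,0,0],[0,7,0]],
  [[0,0,0],[0,7,0]],
  [[0,0,0],[0,7,0]],
])

```text
t: 29.97
eef_pos: [0.4392, -0.2034, 0.2016]
tool_rot: [0.65, -0.65, 0.278, -0.278]
contact_force: [-0.1, -0.5, -0.5]
gripper_width: 0.697
```

>>> play_rows([
  [[0,0,0],[0,7,0]],
  [[0,0,0],[0,7,0]],
  [[0,0,0],[0,7,0]],
  [[0,0,0],[0,7,0]],
  [[0,0,0],[0,7,0]],
  [[0,0,0],[0,7,0]],
  [[0,0,0],[0,2,0]],
  [[0,0,0],[0,0,0]],
  [[0,0,0],[0,0,0]],
])

```text
t: 30.72
eef_pos: [0.4393, -0.2033, 0.2015]
tool_rot: [0.501, -0.5, 0.5, -0.5]
contact_force: [0.2, 0.4, 0.5]
gripper_width: 0.697
```

```bash
python3 - <<'E'
from h import *
o=get_obs();print(o['eef_pos'],o['q'].round(2)); print(R(o['tool_rot']).round(3))
for n in ('wrist','scene','side'):
    d=cam(n);  print(n,*[r.round(4) for r in caps(d)],sep='\n')
E
```

```text
[ 0.43929939 -0.20326565  0.20150186] [-0.05  0.2   0.41  2.05 -0.1   0.9  -1.16]
[[ 0.002  0.     1.   ]
 [-1.     0.     0.002]
 [-0.    -1.     0.   ]]
wrist
[ 4.381e-01 -2.032e-01  1.067e-01  3.130e-02  3.100e-02  1.450e+03]
scene
[ 4.391e-01 -2.041e-01  1.088e-01  2.960e-02  2.850e-02  1.410e+02]
side
[ 4.377e-01 -2.013e-01  1.052e-01  2.700e-02  2.530e-02  7.700e+01]
[ 7.205e-01 -3.086e-01  1.005e-01  5.340e-02  1.169e-01  6.000e+01]
```

>>> play_rows([
  [[0,0.015,-0.001],[0,0,0]],
  [[0,0.025,0],[0,0,0]],
  [[0,0.025,0],[0,0,0]],
  [[0,0.025,0],[0,0,0]],
  [[0,0.02,0],[0,0,0]],
  [[0,0.02,0],[0,0,0]],
  [[0,0.015,0],[0,0,0]],
  [[0,0.006,0],[0,0,0]],
  [[0,0,0],[0,0,0]],
  [[0,0,0],[0,0,0]],
])

```text
t: 31.7
eef_pos: [0.4385, -0.2036, 0.0506]
tool_rot: [0.5, -0.5, 0.5, -0.5]
contact_force: [0.7, -0.3, -0.1]
gripper_width: 0.702
```

>>> play_rows([
  [[0,0,0],[0,0,0]],
  [[0,0,0],[0,0,0]],
  [[0,0,0],[0,0,0]],
  [[0,0,0],[0,0,0]],
  [[0,0,0],[0,0,0]],
  [[0,0,0],[0,0,0]],
  [[0,0,0],[0,0,0]],
], gripper=0.015)

```text
t: 32.28
eef_pos: [0.4391, -0.2036, 0.0512]
tool_rot: [-0.5, 0.5, -0.5, 0.5]
contact_force: [-0.5, -0.6, 7.2]
gripper_width: 0.297
```

>>> play_rows([
  [[0,-0.005,0],[0,0,0]],
  [[0,-0.015,0],[0,0,0]],
  [[0,-0.025,0],[0,0,0]],
  [[0,-0.03,0],[0,0,0]],
  [[0,-0.03,0],[0,0,0]],
  [[0,-0.025,0],[0,0,0]],
  [[0,-0.01,0],[0,0,0]],
  [[0,0,0],[0,-4,0]],
  [[0,0,0],[0,-7,0]],
  [[0,0,0],[0,-7,0]],
  [[0,0,0],[0,-7,0]],
  [[0,0,0],[0,-7,0]],
  [[0,0,0],[0,-7,0]],
  [[0,0,0],[0,-7,0]],
  [[0,0,0],[0,-7,0]],
  [[0,0,0],[0,-7,0]],
  [[0,0,0],[0,-7,0]],
  [[0,0,0],[0,-7,0]],
  [[0,0,0],[0,-7,0]],
  [[0,0,0],[0,-7,0]],
])

```text
t: 33.95
eef_pos: [0.4377, -0.2031, 0.1896]
tool_rot: [0.707, -0.707, 0.011, -0.01]
contact_force: [-0.0, 0.5, 0.3]
gripper_width: 0.3
```

>>> play_rows([
  [[0,0,0.005],[0,-2,0]],
  [[0.005,0,0.015],[0,0,0]],
  [[0.01,0,0.025],[0,0,0]],
  [[0.011,0,0.028],[0,0,0]],
  [[0.011,0,0.028],[0,0,0]],
  [[0.011,0,0.028],[0,0,0]],
  [[0.011,0,0.028],[0,0,0]],
  [[0.011,0,0.028],[0,0,0]],
  [[0.011,0,0.028],[0,0,0]],
  [[0.01,0,0.028],[0,0,0]],
  [[0.01,0,0.025],[0,0,0]],
  [[0.006,0,0.018],[0,0,0]],
  [[0.002,0,0.012],[0,0,0]],
  [[0,0,0.003],[0,0,0]],
  [[0,0,0],[0,0,0]],
  [[0,0,0],[0,0,0]],
])

```text
t: 35.28
eef_pos: [0.5469, 0.0942, 0.19]
tool_rot: [-0.707, 0.707, -0.001, 0.0]
contact_force: [0.7, -1.0, -1.1]
gripper_width: 0.3
```

```bash
python3 - <<'E'
from h import *
o=get_obs();print(o['eef_pos'],o['q'].round(2)); print(R(o['tool_rot']).round(3)[:,1])
c=cam('wrist'); held(c,o['eef_pos']); print(wells(c))
E
```

```text
[0.54694339 0.09416    0.19001103] [-0.29  0.33  0.01  1.89 -0.    0.93 -0.28]
[-0.001 -0.001 -1.   ]
held z0.147 359 x 0.5473 y 0.0926 [0.1043 0.1048 0.1056 0.1059]
held z0.159 375 x 0.5476 y 0.0931 [0.1047 0.1052 0.106  0.1064]
held z0.171 527 x 0.5476 y 0.0932 [0.1049 0.1054 0.1061 0.1065]
held z0.183 146 x 0.5475 y 0.0932 [0.1047 0.1052 0.1061 0.1064]
[((547.3259887695312, 117.00422668457031), 37.570350646972656), ((548.83544921875, 186.1517333984375), 20.609037399291992)]
```

>>> play_rows([
  [[0,0.01,0.002],[0,0,0]],
  [[0,0.02,0],[0,0,0]],
  [[0,0.02,0],[0,0,0]],
  [[0,0.015,0],[0,0,0]],
  [[0,0.01,0],[0,0,0]],
  [[0,0.008,0],[0,0,0]],
  [[0,0.006,0],[0,0,0]],
  [[0,0.006,0],[0,0,0]],
  [[0,0.006,0],[0,0,0]],
  [[0,0.006,0],[0,0,0]],
  [[0,0.005,0],[0,0,0]],
  [[0,0.004,0],[0,0,0]],
  [[0,0.003,0],[0,0,0]],
  [[0,0,0],[0,0,0]],
  [[0,0,0],[0,0,0]],
])

```text
t: 36.58
eef_pos: [0.5474, 0.0975, 0.0711]
tool_rot: [-0.707, 0.707, -0.0, -0.0]
contact_force: [-0.1, -1.5, -0.8]
gripper_width: 0.301
```

>>> play_rows([
  [[0,0,0],[0,0,0]],
  [[0,0,0],[0,0,0]],
  [[0,0,0],[0,0,0]],
  [[0,0,0],[0,0,0]],
  [[0,-0.01,0],[0,0,0]],
  [[0,-0.02,0],[0,0,0]],
  [[0,-0.03,0],[0,0,0]],
  [[0,-0.03,0],[0,0,0]],
  [[0,-0.03,0],[0,0,0]],
  [[0,-0.01,0],[0,0,0]],
], gripper=0.06)

```text
t: 37.42
eef_pos: [0.5498, 0.0982, 0.2067]
tool_rot: [0.708, -0.706, -0.002, -0.003]
contact_force: [0.7, 0.5, -0.6]
gripper_width: 0.704
```

>>> play_rows([
  [[0,0,-0.01],[0,0,0]],
  [[0,0,-0.01],[0,0,0]],
  [[0,0,0],[0,0,0]],
  [[0,0,0],[0,0,0]],
  [[0,0,0],[0,0,0]],
  [[0,0,0],[0,0,0]],
  [[0,0,0],[0,0,0]],
], gripper=0.0)

```text
t: 38.0
eef_pos: [0.5472, 0.0779, 0.2006]
tool_rot: [-0.707, 0.707, -0.0, -0.001]
contact_force: [0.8, 1.0, -0.9]
gripper_width: -0.001
```

```bash
python3 - <<'E'
from h import *
o=get_obs();print(o['eef_pos'],o['gripper_width'])
for n in ('wrist','scene','side'):
    d=cam(n); 
    if n=='wrist': save(d,'w5')
    print(n,*[r.round(4) for r in caps(d,.112,.130,(.53,.57,.07,.26))],sep='\n')
E
```

```text
[0.54722162 0.07793991 0.20060758] -0.001065567304468911
wrist
[5.476e-01 9.610e-02 1.258e-01 3.110e-02 3.120e-02 1.784e+03]
[5.481e-01 1.404e-01 1.258e-01 3.040e-02 3.030e-02 2.055e+03]
[5.486e-01 1.840e-01 1.192e-01 3.150e-02 3.160e-02 2.363e+03]
scene
[5.482e-01 1.170e-01 1.276e-01 3.010e-02 7.280e-02 2.250e+02]
[5.493e-01 2.261e-01 1.269e-01 2.890e-02 2.960e-02 7.200e+01]
side
[5.467e-01 1.846e-01 1.174e-01 2.160e-02 2.570e-02 8.400e+01]
[5.477e-01 1.196e-01 1.244e-01 2.950e-02 7.440e-02 3.030e+02]
```

View pics/w5.png

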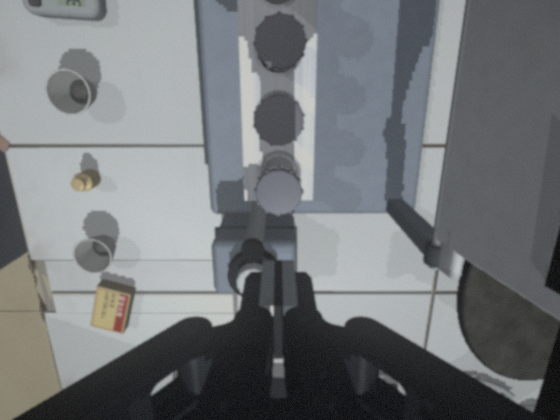

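>>> play_rows([
  [[0,0.005,0.009],[0,0,0]],
  [[0,0.015,0.009],[0,0,0]],
  [[0,0.02,0],[0,0,0]],
  [[0,0.015,0],[0,0,0]],
  [[0,0.01,0],[0,0,0]],
  [[0,0.005,0],[0,0,0]],
  [[0,0.002,0],[0,0,0]],
  [[0,0.002,0],[0,0,0]],
  [[0,0.002,0],[0,0,0]],
  [[0,0.002,0],[0,0,0]],
  [[0,0.002,0],[0,0,0]],
  [[0,0.002,0],[0,0,0]],
  [[0,0.002,0],[0,0,0]],
  [[0,0.002,0],[0,0,0]],
  [[0,0,0],[0,0,0]],
  [[0,0,0],[0,0,0]],
])

```text
t: 39.48
eef_pos: [0.5499, 0.0961, 0.1181]
tool_rot: [0.708, -0.707, -0.002, -0.002]
contact_force: [-2.2, -0.9, 14.1]
gripper_width: 0.001
```

>>> play_rows([
  [[0,0.0015,0],[0,0,0]],
  [[0,0.0015,0],[0,0,0]],
  [[0,0,0],[0,0,0]],
  [[0,0,0],[0,0,0]],
])

```text
t: 39.82
eef_pos: [0.5515, 0.0961, 0.1178]
tool_rot: [0.708, -0.706, -0.003, -0.003]
contact_force: [-7.1, -1.5, 34.5]
gripper_width: 0.002
```

>>> play_rows([
  [[0,-0.01,0],[0,0,0]],
  [[0,-0.02,0],[0,0,0]],
  [[0,0,0.014],[0,0,0]],
  [[0,0,0.016],[0,0,0]],
  [[0,0,0.014],[0,0,0]],
  [[0,0,0],[0,0,0]],
  [[0,0.01,0],[0,0,0]],
  [[0,0.006,0],[0,0,0]],
  [[0,0.002,0],[0,0,0]],
  [[0,0.002,0],[0,0,0]],
  [[0,0.002,0],[0,0,0]],
  [[0,0.002,0],[0,0,0]],
  [[0,0.002,0],[0,0,0]],
  [[0,0.0015,0],[0,0,0]],
  [[0,0.001,0],[0,0,0]],
  [[0,0,0],[0,0,0]],
  [[0,0,0],[0,0,0]],
])

```text
t: 41.23
eef_pos: [0.5507, 0.1392, 0.1179]
tool_rot: [0.708, -0.707, -0.001, -0.003]
contact_force: [-4.8, -1.9, 30.2]
gripper_width: -0.0
```

>>> play_rows([
  [[0,-0.01,0],[0,0,0]],
  [[0,-0.018,0],[0,0,0]],
  [[0,0,0.014],[0,0,0]],
  [[0,0,0.016],[0,0,0]],
  [[0,0,0.014],[0,0,0]],
  [[0,0,0],[0,0,0]],
  [[0,0.01,0],[0,0,0]],
  [[0,0.006,0],[0,0,0]],
  [[0,0.002,0],[0,0,0]],
  [[0,0.002,0],[0,0,0]],
  [[0,0.002,0],[0,0,0]],
  [[0,0.002,0],[0,0,0]],
  [[0,0.002,0],[0,0,0]],
  [[0,0.0015,0],[0,0,0]],
  [[0,0.0005,0],[0,0,0]],
  [[0,0,0],[0,0,0]],
  [[0,0,0],[0,0,0]],
])

```text
t: 42.65
eef_pos: [0.5499, 0.1841, 0.118]
tool_rot: [0.708, -0.706, -0.001, -0.002]
contact_force: [-6.0, -2.1, 27.0]
gripper_width: 0.007
```

>>> play_rows([
  [[0,-0.01,0],[0,0,0]],
  [[0,-0.018,0],[0,0,0]],
  [[0,0,0.015],[0,0,0]],
  [[0,0,0.016],[0,0,0]],
  [[0,0,0.014],[0,0,0]],
  [[0,0,0],[0,0,0]],
  [[0,0.01,0],[0,0,0]],
  [[0,0.006,0],[0,0,0]],
  [[0,0.002,0],[0,0,0]],
  [[0,0.002,0],[0,0,0]],
  [[0,0.002,0],[0,0,0]],
  [[0,0.002,0],[0,0,0]],
  [[0,0.002,0],[0,0,0]],
  [[0,0.0015,0],[0,0,0]],
  [[0,0.0005,0],[0,0,0]],
  [[0,0,0],[0,0,0]],
  [[0,0,0],[0,0,0]],
])

```text
t: 44.07
eef_pos: [0.5489, 0.2278, 0.1179]
tool_rot: [0.707, -0.707, -0.0, -0.002]
contact_force: [-8.6, -4.1, 33.4]
gripper_width: 0.002
```

>>> play_rows([
  [[0,-0.01,0],[0,0,0]],
  [[0,-0.02,0],[0,0,0]],
  [[0,-0.03,0],[0,0,0]],
  [[0,-0.03,-0.02],[0,0,0]],
  [[0,-0.03,-0.03],[0,0,0]],
  [[0,-0.01,-0.03],[0,0,0]],
  [[0,0,-0.03],[0,0,0]],
  [[0,0,-0.03],[0,0,0]],
  [[0,0,-0.01],[0,0,0]],
  [[0,0,0],[0,0,0]],
  [[0,0,0],[0,0,0]],
])

```text
t: 44.98
eef_pos: [0.5473, 0.0787, 0.2429]
tool_rot: [0.707, -0.707, 0.001, -0.0]
contact_force: [0.3, 0.3, -0.3]
gripper_width: -0.001
```

```bash
python3 - <<'E'
from h import *
o=get_obs();print(o['eef_pos'],o['q'].round(2))
for n in ('wrist','scene','side'):
    d=cam(n); np.savez('d_'+n,**d)
    print(n,*[r.round(4) for r in caps(d,.108,.123,(.53,.57,.07,.26))],sep='\n')
    P=pts(d); m=(d['range_z']>0)&(P[...,0]>.63)&(P[...,0]<.76)&(P[...,1]>.02)&(P[...,1]<.3)&(P[...,2]>.13)&(P[...,2]<.3)
    for z in np.arange(.13,.29,.02):
        q=P[m&(abs(P[...,2]-z)<.01)]
        if len(q)>10: print('lid z%.2f'%z,len(q),np.percentile(q[:,0],[2,50,98]).round(3),'y',q[:,1].min().round(3),q[:,1].max().round(3))
E
```

```text
[0.54732499 0.07869205 0.24287872] [-0.29  0.27  0.04  1.84 -0.01  1.04 -0.25]
wrist
[5.477e-01 9.600e-02 1.191e-01 3.130e-02 3.150e-02 1.235e+03]
[5.478e-01 1.401e-01 1.193e-01 2.980e-02 3.040e-02 1.387e+03]
[5.485e-01 1.841e-01 1.193e-01 3.090e-02 3.080e-02 1.636e+03]
lid z0.13 2246 [0.648 0.65  0.652] y 0.046 0.211
lid z0.15 5001 [0.651 0.653 0.656] y 0.047 0.21
lid z0.17 5896 [0.655 0.658 0.66 ] y 0.065 0.206
lid z0.19 7483 [0.659 0.662 0.664] y 0.065 0.201
lid z0.21 8806 [0.663 0.665 0.667] y 0.065 0.198
lid z0.23 6426 [0.666 0.668 0.673] y 0.045 0.181
lid z0.25 1285 [0.67  0.674 0.676] y 0.045 0.102
scene
[5.492e-01 1.650e-01 1.212e-01 3.010e-02 1.625e-01 3.080e+02]
lid z0.13 161 [0.648 0.652 0.656] y 0.043 0.275
lid z0.15 294 [0.651 0.655 0.659] y 0.045 0.266
lid z0.17 273 [0.655 0.659 0.663] y 0.063 0.249
lid z0.19 282 [0.659 0.663 0.668] y 0.063 0.255
lid z0.21 257 [0.663 0.666 0.672] y 0.063 0.247
lid z0.23 251 [0.666 0.67  0.676] y 0.06 0.219
lid z0.25 298 [0.671 0.675 0.682] y 0.045 0.203
lid z0.27 13 [0.674 0.678 0.68 ] y 0.084 0.184
side
[5.457e-01 1.843e-01 1.178e-01 2.290e-02 2.570e-02 9.700e+01]
[5.487e-01 1.188e-01 1.178e-01 3.080e-02 7.520e-02 3.000e+02]
```

```bash
python3 - <<'E'
from h import *
for f in ('c_scene','c_wrist','c_w2','d_scene'):
    c=dict(np.load(f+'.npz')); P=pts(c); m=(c['range_z']>0)&(P[...,0]>.7)&(P[...,0]<1.1)&(P[...,1]>-.05)&(P[...,1]<.35)
    print(f,[(round(z,2),P[m&(abs(P[...,2]-z)<.01)][:,0].min().round(3), (m&(abs(P[...,2]-z)<.01)).sum()) for z in np.arange(.02,.5,.04) if (m&(abs(P[...,2]-z)<.01)).sum()>5])
E
```

```text
c_scene [(np.float64(0.02), np.float64(0.742), np.int64(607)), (np.float64(0.06), np.float64(0.805), np.int64(31)), (np.float64(0.1), np.float64(0.801), np.int64(394)), (np.float64(0.14), np.float64(0.807), np.int64(413)), (np.float64(0.18), np.float64(0.81), np.int64(394)), (np.float64(0.22), np.float64(0.818), np.int64(294)), (np.float64(0.26), np.float64(0.717), np.int64(344)), (np.float64(0.3), np.float64(0.705), np.int64(804)), (np.float64(0.34), np.float64(0.7), np.int64(1234)), (np.float64(0.38), np.float64(0.703), np.int64(1092)), (np.float64(0.42), np.float64(0.7), np.int64(742)), (np.float64(0.46), np.float64(0.7), np.int64(804))]
c_wrist [(np.float64(0.02), np.float64(0.741), np.int64(8224)), (np.float64(0.06), np.float64(0.8), np.int64(11)), (np.float64(0.1), np.float64(0.8), np.int64(6354)), (np.float64(0.14), np.float64(0.811), np.int64(5905)), (np.float64(0.18), np.float64(0.814), np.int64(6744)), (np.float64(0.22), np.float64(0.817), np.int64(685)), (np.float64(0.26), np.float64(0.717), np.int64(1963)), (np.float64(0.3), np.float64(0.7), np.int64(8857))]
c_w2 [(np.float64(0.02), np.float64(0.741), np.int64(931)), (np.float64(0.1), np.float64(0.8), np.int64(91))]
d_scene [(np.float64(0.02), np.float64(0.741), np.int64(613)), (np.float64(0.06), np.float64(0.805), np.int64(31)), (np.float64(0.1), np.float64(0.801), np.int64(407)), (np.float64(0.14), np.float64(0.807), np.int64(434)), (np.float64(0.18), np.float64(0.811), np.int64(449)), (np.float64(0.22), np.float64(0.813), np.int64(479)), (np.float64(0.26), np.float64(0.817), np.int64(504)), (np.float64(0.3), np.float64(0.822), np.int64(856)), (np.float64(0.34), np.float64(0.825), np.int64(1246)), (np.float64(0.38), np.float64(0.827), np.int64(1245)), (np.float64(0.42), np.float64(1.089), np.int64(724)), (np.float64(0.46), np.float64(1.088), np.int64(806))]
```

>>> play_rows([
  [[0,-0.02,0],[0,0,0]],
  [[0,-0.03,0.01],[0,0,0]],
  [[0,-0.025,0.02],[0,0,0]],
  [[0.01,0,0.02],[0,0,0]],
  [[0.02,0,0.02],[0,0,0]],
  [[0.025,0,0.013],[0,0,0]],
  [[0.025,0,0],[0,0,0]],
  [[0.025,0,0],[0,0,0]],
  [[0.025,0,0],[0,0,0]],
  [[0.02,0,0],[0,0,0]],
  [[0.015,0,0],[0,0,0]],
  [[0,0,0],[0,0,0]],
  [[0,0,0],[0,0,0]],
  [[0,0,0],[0,0,0]],
])

```text
t: 46.3
eef_pos: [0.7117, 0.1634, 0.3179]
tool_rot: [0.707, -0.707, -0.0, 0.001]
contact_force: [1.2, 0.1, -0.3]
gripper_width: -0.0
```

```bash
python3 - <<'E'
from h import *
o=get_obs();print(o['eef_pos'],o['q'].round(2))
d=cam('scene'); im=d['color'][60:260,200:420,::-1]; cv2.imwrite('pics/s5.png',cv2.resize(im,None,fx=2.5,fy=2.5))
E
```

```text
[0.71168526 0.16340232 0.31788935] [-0.34  0.52  0.04  1.29 -0.02  1.33 -0.29]
```

View pics/s5.png

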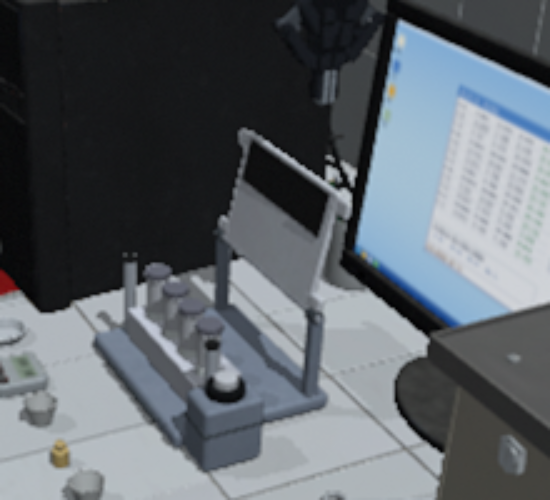

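>>> play_rows([
  [[0,0.01,0],[0,0,0]],
  [[0,0.02,0],[0,0,0]],
  [[0,0.02,0],[0,0,0]],
  [[0,0.02,0],[0,0,0]],
  [[0,0.015,0],[0,0,0]],
  [[0,0.01,0],[0,0,0]],
  [[0,0,0],[0,0,0]],
  [[-0.007,0,0],[0,0,0]],
  [[-0.007,0,0],[0,0,0]],
  [[-0.007,0,0],[0,0,0]],
  [[-0.007,0,0],[0,0,0]],
  [[-0.007,0,0],[0,0,0]],
  [[-0.007,0,0],[0,0,0]],
  [[0,0,0],[0,0,0]],
])

```text
t: 47.52
eef_pos: [0.6717, 0.1623, 0.2268]
tool_rot: [0.708, -0.707, -0.002, -0.002]
contact_force: [3.5, -0.4, 3.1]
gripper_width: -0.003
```

```bash
cat >> h.py <<'E'
def lid(c):
    P=pts(c); m=(c['range_z']>0)&(P[...,0]>.5)&(P[...,0]<.70)&(P[...,1]>.06)&(P[...,1]<.14)&(P[...,2]>.135)&(P[...,2]<.27)
    return [(z.round(2),len(q),q[:,0].min().round(3),np.median(q[:,0]).round(3)) for z in np.arange(.14,.27,.02) for q in [P[m&(abs(P[...,2]-z)<.01)]] if len(q)>5]
E
python3 - <<'E'
from h import *
print(get_obs()['eef_pos']); print(lid(cam('scene')))
E
```

```text
[0.67172983 0.16229541 0.22675497]
[(np.float64(0.14), 77, np.float64(0.647), np.float64(0.651)), (np.float64(0.16), 113, np.float64(0.649), np.float64(0.651)), (np.float64(0.18), 107, np.float64(0.648), np.float64(0.652)), (np.float64(0.2), 111, np.float64(0.648), np.float64(0.651)), (np.float64(0.22), 124, np.float64(0.648), np.float64(0.651)), (np.float64(0.24), 121, np.float64(0.648), np.float64(0.651)), (np.float64(0.26), 108, np.float64(0.648), np.float64(0.652))]
```

>>> play_rows([
  [[-0.009,0.001,0],[0,0,0]],
  [[-0.009,0.002,0],[0,0,0]],
  [[-0.009,0.002,0],[0,0,0]],
  [[-0.008,0.003,0],[0,0,0]],
  [[-0.008,0.003,0],[0,0,0]],
  [[-0.008,0.004,0],[0,0,0]],
  [[-0.007,0.005,0],[0,0,0]],
  [[-0.007,0.005,0],[0,0,0]],
  [[-0.006,0.006,0],[0,0,0]],
  [[-0.006,0.007,0],[0,0,0]],
  [[-0.006,0.007,0],[0,0,0]],
  [[-0.005,0.007,0],[0,0,0]],
  [[0,0,0],[0,0,0]],
])

```text
t: 48.65
eef_pos: [0.5821, 0.1627, 0.1714]
tool_rot: [0.707, -0.707, -0.0, -0.0]
contact_force: [0.4, 0.1, 1.0]
gripper_width: 0.001
```

```bash
python3 - <<'E'
from h import *
print(get_obs()['eef_pos']); d=cam('scene');print(lid(d)); im=d['color'][60:260,200:420,::-1]; cv2.imwrite('pics/s6.png',cv2.resize(im,None,fx=2.5,fy=2.5))
E
```

```text
[0.58213517 0.16265451 0.17140337]
[(np.float64(0.14), 80, np.float64(0.612), np.float64(0.634)), (np.float64(0.16), 120, np.float64(0.575), np.float64(0.6)), (np.float64(0.18), 128, np.float64(0.536), np.float64(0.565)), (np.float64(0.2), 67, np.float64(0.534), np.float64(0.539))]
```

View pics/s6.png

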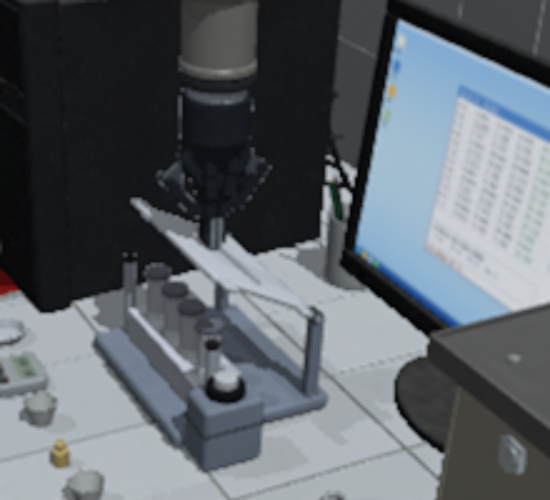

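>>> play_rows([
  [[-0.004,0.006,0],[0,0,0]],
  [[-0.004,0.006,0],[0,0,0]],
  [[-0.004,0.006,0],[0,0,0]],
  [[-0.004,0.006,0],[0,0,0]],
  [[-0.003,0.005,0],[0,0,0]],
  [[-0.003,0.004,0],[0,0,0]],
  [[-0.003,0.003,0],[0,0,0]],
  [[0,0.002,0],[0,0,0]],
  [[0,0.002,0],[0,0,0]],
  [[0,0,0],[0,0,0]],
  [[0,0,0],[0,0,0]],
])

```text
t: 49.62
eef_pos: [0.5588, 0.1624, 0.1321]
tool_rot: [0.707, -0.707, -0.001, -0.001]
contact_force: [4.4, 0.7, 5.1]
gripper_width: -0.001
```

>>> play_rows([
  [[0,0.0015,0],[0,0,0]],
  [[0,0.0015,0],[0,0,0]],
  [[0,0.0015,0],[0,0,0]],
  [[0,0.0015,0],[0,0,0]],
  [[0,0.001,0],[0,0,0]],
  [[0,0,0],[0,0,0]],
  [[0,0,0],[0,0,0]],
])

```text
t: 50.2
eef_pos: [0.5588, 0.1624, 0.1287]
tool_rot: [0.708, -0.707, -0.001, -0.001]
contact_force: [-7.9, -2.4, 35.0]
gripper_width: -0.004
```

>>> play_rows([
  [[0,-0.01,0],[0,0,0]],
  [[0,-0.025,0],[0,0,0]],
  [[0,-0.03,0],[0,0,0]],
  [[0,-0.02,-0.01],[0,0,0]],
  [[-0.005,0,-0.02],[0,0,0]],
  [[-0.005,0,-0.025],[0,0,0]],
  [[-0.005,0,-0.025],[0,0,0]],
  [[-0.005,0,-0.025],[0,0,0]],
  [[-0.005,0,-0.02],[0,0,0]],
  [[-0.005,0,-0.015],[0,0,0]],
  [[-0.001,0,-0.006],[0,0,0]],
  [[0,0,0],[0,0,0]],
  [[0,0,0],[0,0,0]],
])

```text
t: 51.28
eef_pos: [0.5262, 0.0169, 0.2089]
tool_rot: [0.707, -0.707, 0.0, 0.001]
contact_force: [-0.0, 0.3, -0.7]
gripper_width: 0.001
```

```bash
python3 - <<'E'
from h import *
print(get_obs()['eef_pos'])
a=[]
for n in ('wrist','scene','side'):
    d=cam(n); P=pts(d); a.append(d)
    m=(d['range_z']>0)&(P[...,0]>.52)&(P[...,0]<.64)&(P[...,1]>.07)&(P[...,1]<.25)&(P[...,2]>.1)&(P[...,2]<.18)
    q=P[m]; A=np.c_[q[:,0]-.653,np.ones(len(q))]; s=np.linalg.lstsq(A,q[:,2],rcond=None)[0]; print(n,len(q),'slope',s.round(4),'z pct',np.percentile(q[:,2],[2,50,98]).round(4))
    m=(d['range_z']>0)&(P[...,2]>.098)&(P[...,2]<.108)&(abs(P[...,0]-.528)<.02)&(abs(P[...,1]-.018)<.02); q=P[m]
    if len(q)>10: print('btn',(q.min(0)+q.max(0))/2,np.median(q,0))
save(a[0],'w7')
E
```

```text
[0.5261607  0.01691477 0.20891891]
wrist 28413 slope [0.0019 0.1297] z pct [0.128  0.1294 0.1318]
btn [0.52830247 0.01807796 0.1014883 ] [0.52827966 0.01878257 0.10216844]
scene 1154 slope [0.0103 0.1322] z pct [0.1282 0.1315 0.1346]
btn [0.52778109 0.01508209 0.10318321] [0.5279842  0.01398911 0.10362212]
side 1115 slope [0.0051 0.1286] z pct [0.1267 0.128  0.1297]
btn [0.52619688 0.01959637 0.10062942] [0.52603794 0.02084664 0.10082235]
```

View pics/w7.png

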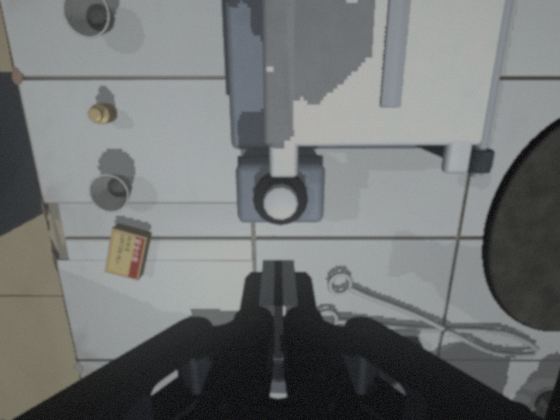

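>>> play_rows([
  [[0.002,0.015,-0.003],[0,0,0]],
  [[0,0.025,0],[0,0,0]],
  [[0,0.025,0],[0,0,0]],
  [[0,0.02,0],[0,0,0]],
  [[0,0.01,0],[0,0,0]],
  [[0,0.006,0],[0,0,0]],
  [[0,0.003,0],[0,0,0]],
  [[0,0.002,0],[0,0,0]],
  [[0,0.002,0],[0,0,0]],
  [[0,0.002,0],[0,0,0]],
  [[0,0.002,0],[0,0,0]],
  [[0,0.002,0],[0,0,0]],
  [[0,0,0],[0,0,0]],
  [[0,0,0],[0,0,0]],
])

```text
t: 52.6
eef_pos: [0.5294, 0.0134, 0.0961]
tool_rot: [0.707, -0.707, -0.001, -0.001]
contact_force: [-1.3, 0.8, 6.4]
gripper_width: -0.002
```

>>> play_rows([
  [[0,0.001,0],[0,0,0]],
  [[0,0.001,0],[0,0,0]],
  [[0,0,0],[0,0,0]],
  [[0,0,0],[0,0,0]],
  [[0,0,0],[0,0,0]],
])

```text
t: 53.02
eef_pos: [0.5295, 0.0134, 0.0957]
tool_rot: [0.707, -0.707, -0.001, -0.001]
contact_force: [-6.7, 0.7, 23.0]
gripper_width: -0.0
```

>>> play_rows([
  [[0,-0.01,0],[0,0,0]],
  [[0,-0.025,0],[0,0,0]],
  [[0,-0.03,0],[0,0,0]],
  [[0,-0.03,0],[0,0,0]],
  [[0,-0.03,-0.01],[0,0,0]],
  [[0,-0.01,-0.02],[0,0,0]],
  [[0,0,-0.02],[0,0,0]],
  [[0,0,-0.01],[0,0,0]],
  [[0,0,0],[0,0,0]],
  [[0,0,0],[0,0,0]],
  [[0,0,0],[0,0,0]],
])

```text
t: 53.93
eef_pos: [0.5282, -0.0455, 0.2275]
tool_rot: [0.707, -0.707, 0.0, 0.001]
contact_force: [0.2, 0.1, -0.6]
gripper_width: -0.001
```

```bash
python3 - <<'E'
from h import *
print(get_obs()['eef_pos'],get_obs()['contact_force'])
a=[]
for n in ('wrist','scene','side'):
    d=cam(n); P=pts(d); a.append(d)
    m=(d['range_z']>0)&(P[...,0]>.52)&(P[...,0]<.64)&(P[...,1]>.07)&(P[...,1]<.25)&(P[...,2]>.1)&(P[...,2]<.18)
    q=P[m]; A=np.c_[q[:,0]-.653,np.ones(len(q))]; s=np.linalg.lstsq(A,q[:,2],rcond=None)[0]; print(n,len(q),'slope',s.round(4),'z pct',np.percentile(q[:,2],[2,50,98]).round(4))
    m=(d['range_z']>0)&(P[...,2]>.09)&(P[...,2]<.108)&(abs(P[...,0]-.528)<.008)&(abs(P[...,1]-.018)<.008); q=P[m]
    if len(q)>10: print('btn',np.median(q,0))
im=a[1]['color'][100:310,150:430,::-1]; cv2.imwrite('pics/s8.png',cv2.resize(im,None,fx=2.5,fy=2.5))
E
```

```text
[ 0.52815019 -0.0455033   0.22748737] [ 0.18622768  0.08040079 -0.60716843]
wrist 5623 slope [0.0009 0.1294] z pct [0.1279 0.1294 0.1309]
btn [0.52797576 0.01810443 0.1024393 ]
scene 1248 slope [0.0108 0.1322] z pct [0.1282 0.1314 0.1348]
btn [0.52687585 0.01717447 0.10419337]
side 1118 slope [0.004  0.1284] z pct [0.1264 0.128  0.1295]
btn [0.52750624 0.01729586 0.10106614]
```

View pics/s8.png

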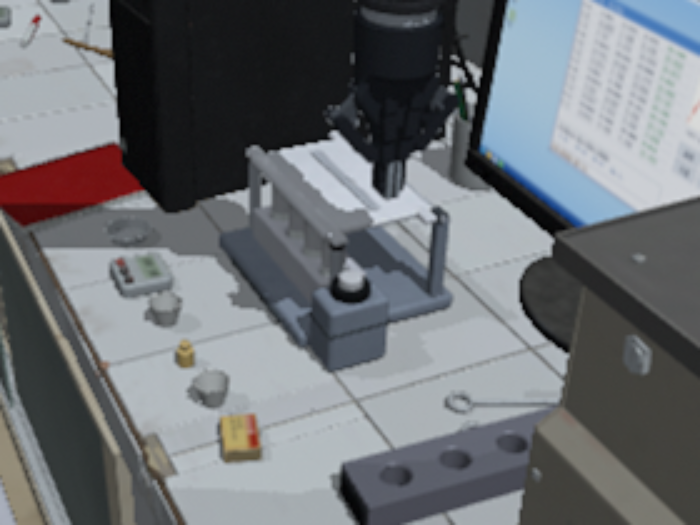

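The lid is flat on its posts, the tubes stand in the block, the button is back up, and the carrier is empty.

```bash
python3 -c "
from station import hand_in; print(hand_in())"
```

```text
the job is handed in; nothing more can be done
None
```

I finished the job and handed it in at about 54 s of the 208 s. All four tubes now stand in wells of their own. Every cap was pressed home with the lid still open. I then swung the lid over and pressed it onto its posts, and last pressed the start button and let it go.

**Last checks:**
- **Caps:** each press stopped at 118 mm under 27 to 35 N, and the cap tops afterwards measured 118 to 119 mm. The scene camera read about 2 mm higher throughout, within its calibration. Well 1's cap was out of the last wrist view, so its height comes from the press and the scene camera only.
- **Lid:** it stopped at 128.7 mm under 35 N, and its top is flat at about 129 mm with a slope of 0.001 to 0.011 rad, depending on the camera.
- **Button:** it went down to 95.7 mm (6 mm of travel is 96 mm) and came back up to about 102 mm.
- **Bench:** the carrier is empty, and the other objects look undisturbed in the last picture. I did not measure their positions again.

**One thing went wrong:** on the first grasp the finger linkage touched the neighbouring tube, at about 28 to 32 N. It tilted that tube for a moment and pushed its cap most of the way in while it was still in the carrier. That tube stood upright again, and I moved it and pressed its cap home in its well like the others. After that I gripped across the row to keep clear.

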